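# Sort nested centring cups into a rack and lock its toggle gate with a bar

## Robot

A 6-joint arm with a two-finger parallel gripper is mounted at the origin on the work surface. World frame = base frame: x ahead of the robot, y to its left, z up, the work surface at z = 0. Lengths are in m, angles in rad, forces in N, time in s.
With the tool pointing down it reaches from about 0.35 to 0.975 m from the base axis. Payload 4.9 kg.
Tool frame: the origin (TCP) lies at the very end of the fingers, on their centre line; the grasp point (between the pads) lies 19 mm behind it (grasp_offset is the distance from the TCP to the grasp point, in m); x points along the fingers, y is the direction in which the jaws open and shut, and the axes are right-handed (so a half turn about x gives the same grasp; the last joint's range is limited). The gripper opens to 85 mm and grips with 20 to 120 N. Pads are 22 mm wide; open, the fingers measure 114 mm over their backs; the gripper's body (76 mm by 85 mm) begins 54 mm behind the grasp point. The pads swing forward as they close: fully open they stand 13 mm farther back than shut.
Start: joints at [1.043, 0.053, 1.613, -0, 1.476, -0.119], TCP at [0.248, 0.573, 0.231] pointing down, gripper open.
Joint ranges: [-3.01, 3.01], [-1.01, 2.22], [0.06, 2.58], [-1.02, 4.17], [0.09, 2.62], [-3.14, 3.14]. Speed limits (rad/s): [2.57, 2.57, 3.14, 3.14, 3.14, 3.14].

## Interface

Orientations are given as a rotation vector (axis times angle).
In Python, from station import get_obs, get_image, camera_model, finish_job, grasp_offset gives the robot as it stands.
- The arm moves only by the shell command python3 -m crank 'ROWS' [OPENING] [FORCE]. ROWS is JSON, a list that holds one entry, the list of rows, each a list of 4 numbers: the shift along the world's x, y, z in m, then the turn about the world's z in degrees. In form: [[[dx, dy, dz, turn], ...]]. A call has 1 to 5 rows; each row is the pose to reach, as a shift and turn from the pose commanded when the call began; what a row does not reach only later rows make up. A row lasts 1/12 s, in which the tool goes at most 41.7 mm and 7.16 degrees, less where a joint would pass 70% of its speed; a pose out of reach is approached as far as the arm can. A call with a gripper value outside its range is refused whole. OPENING is the opening, from 0 (shut) to 1 (fully open), set as the call begins (- or left out, the last holds). The fingers move at their own pace and stop on an object; FORCE is the grip in N (left out, the last holds). Time passes only in rows, so rows that repeat a pose let the fingers close. It gives the time, the measured TCP pose, the force and the opening at its end, in the units of the state.
- get_obs(): the state, without advancing time (a new reading comes with each control period).
- get_image(name): name is "scene" or "top" or "wrist"; returns (picture, depth): 384x512x3 uint8, red, green, blue; 384x512 float32, m along the optical axis (not along the pixel's ray), 0 where there is no reading.
- camera_model(name): a dict with "fx", "fy", "cx", "cy" (pixels), "k1" (the pictures are not rectified: a ray, as slopes to the right and down, at radius r is drawn at 1 + k1 r^2 times it, then the intrinsics apply), "xyz" and "attitude" of the camera in the world. Camera axes: x right, y down, z forward; pixel columns grow to the right and rows downward; lengths in m; the calibration is good to about 2 mm. A picture is of the moment at which its call begins: read the wrist's pose just before it. camera_model takes no time and is no camera call; for the wrist camera it gives the pose at the moment of the call.
- finish_job(): hands the job in, once; it reports no verdict.
The state is a dict: "t": time; "q": joint angles; "dq": joint speeds; "effort": joint torques, N m; "tool_pos": TCP position; "tool_rot": TCP orientation; "contact_force": force on the tool from outside, world axes, zero at the start; "wrist_torque": the same for the moment, N m; "opening": finger opening in m.
Only numpy, scipy, OpenCV 4.12 (cv2) and the standard library are available. Lean on these libraries where they do the work, as an engineer would, in place of code of your own. Each camera call takes 0.05 s, during which the arm holds its last target.

## Task

Pull the nested aluminium centring cups apart and stand every one upright on the floor of the rack lane of its size, large cups in the wide lane, medium in the middle one, small in the narrow one. Then lay the steel extension bar in the channel of the red toggle lever and, pushing with the bar and never with the fingers or the arm, swing the lever past its dead point to its stop so that the gate locks the lanes. Finally lay the bar back lengthwise on its black pad; leave the other things on the bench alone.

Things in the scene. Friction and masses are not known exactly. Their poses are not given: they have to be found in the camera images.
- cup_l1_mid (a point): Centre of a large aluminium stepped cup, 50 mm tall: collar 64 mm across (upper 30 mm) over a foot 56 mm across; bore 47 mm, 30 mm deep, open at the top. Point on the axis 25 mm above the underside, z up. Starts on the table, cup_m1 nested in it. A nested cup stands 30 mm higher than the cup it sits in, collar resting on that rim, foot fit 1 mm; pulls out straight up.
- cup_m1_mid (a point): Centre of a medium aluminium stepped cup, 50 mm tall: collar 54 mm across (upper 30 mm) over a foot 45 mm across; bore 36 mm, 30 mm deep, open at the top. Point on the axis 25 mm above the underside, z up. Starts nested in cup_l1. A nested cup stands 30 mm higher than the cup it sits in, collar resting on that rim, foot fit 1 mm; pulls out straight up.
- cup_s1_mid (a point): Centre of a small aluminium stepped cup, 50 mm tall: collar 43 mm across (upper 30 mm) over a foot 34 mm across; bore 25 mm, 30 mm deep, open at the top. Point on the axis 25 mm above the underside, z up. If present, starts nested in cup_m1. A nested cup stands 30 mm higher than the cup it sits in, collar resting on that rim, foot fit 1 mm; pulls out straight up.
- cup_m2_mid (a point): Centre of a medium aluminium stepped cup, 50 mm tall: collar 54 mm across (upper 30 mm) over a foot 45 mm across; bore 36 mm, 30 mm deep, open at the top. Point on the axis 25 mm above the underside, z up. Starts on the table, cup_s2 (if present) in it. A nested cup stands 30 mm higher than the cup it sits in, collar resting on that rim, foot fit 1 mm; pulls out straight up.
- cup_s2_mid (a point): Centre of a small aluminium stepped cup, 50 mm tall: collar 43 mm across (upper 30 mm) over a foot 34 mm across; bore 25 mm, 30 mm deep, open at the top. Point on the axis 25 mm above the underside, z up. If present, starts nested in cup_m2. A nested cup stands 30 mm higher than the cup it sits in, collar resting on that rim, foot fit 1 mm; pulls out straight up.
- cup_l2_mid (a point): Centre of a large aluminium stepped cup, 50 mm tall: collar 64 mm across (upper 30 mm) over a foot 56 mm across; bore 47 mm, 30 mm deep, open at the top. Point on the axis 25 mm above the underside, z up. If present, starts alone on the table. A nested cup stands 30 mm higher than the cup it sits in, collar resting on that rim, foot fit 1 mm; pulls out straight up.
- lane_l (a point): Middle of the floor of the rack lane for large cups, nearest the robot: 65 mm wide, 190 mm long (two cups fit, 100 mm apart), side walls 12 mm high. It runs along this frame's y: end wall at +y, open at -y, where the gate closes it. x points to the farther lanes, z up. Floor 8 mm above the table; lane pitch 80 mm large-medium, 70 mm medium-small. The rack is fixed.
- lane_m (a point): Middle of the floor of the rack lane for medium cups, the middle one: 54 mm wide, 190 mm long (two cups fit, 100 mm apart), side walls 12 mm high. It runs along this frame's y: end wall at +y, open at -y, where the gate closes it. x points to the farther lanes, z up. Floor 8 mm above the table; lane pitch 80 mm large-medium, 70 mm medium-small. The rack is fixed.
- lane_s (a point): Middle of the floor of the rack lane for small cups, farthest from the robot: 43 mm wide, 190 mm long (two cups fit, 100 mm apart), side walls 12 mm high. It runs along this frame's y: end wall at +y, open at -y, where the gate closes it. x points to the farther lanes, z up. Floor 8 mm above the table; lane pitch 80 mm large-medium, 70 mm medium-small. The rack is fixed.
- lever_pivot (a point): On the vertical pivot axis of the rack's red toggle lever, at the height of its channel floor (45 mm above the table); 195 mm along -y from the middle of the medium lane. x points from the pivot outward along the lever, z up.
- lever_channel (a point): Middle of the floor of the open-topped channel on the red lever, 70 mm out from the pivot: 22 mm wide, from 40 to 100 mm from the pivot, walls 18 mm high with lips flared outward to 29 mm above the floor, both ends open (pin head 18 mm across at the pivot). x outward along the channel, z up. The bar is laid in from above and sticks out beyond the lever.
- lever (a joint): Toggle lever angle about its vertical pivot, rad: 0 open (start), growing counter-clockwise from above to the stop at 1.1. It pushes the gate against a spring: up to about 1.2 N m near 0.4 rad, none at the dead point 0.9; past it the lever snaps to the stop and stays. Let go earlier, it springs back to 0.
- bar_mid (a point): Centre of the steel extension bar: plain square bar 240 x 16 x 16 mm, 0.22 kg, starts lying on the black pad. x runs along it (both ends alike).
- pad_top (a point): Middle of the top of the flat black rubber pad, the bar's place: 320 mm (x) by 120 mm (y), 4 mm thick, fixed to the table.
- meter: Yellow handheld meter, 75 x 150 x 32 mm, lying; origin at its underside (not part of the job: leave it alone).
- sensor: Blue current-sensor block, 35 x 50 x 28 mm; origin at its underside (not part of the job: leave it alone).
- capacitor: Black standing capacitor can, 34 mm across, 50 mm tall; origin at its underside (not part of the job: leave it alone).
- nut: Large steel hexagon nut, 30 mm across flats, 14 mm high, lying near the lever; origin at its underside (not part of the job: leave it alone).
- bearing: Ball bearing, 52 mm across, 15 mm high, lying flat; origin at its underside (not part of the job: leave it alone).
- spanner: Steel spanner lying flat; origin at its underside (not part of the job: leave it alone).
Not all that is in view belongs to the job. Leave any blue look-alike of the part that bears cup_m2_mid alone. What is shaped like the part that bears cup_l1_mid but blue or purple is not meant.

How it is judged:
On the way, in this order (a step that is already met when the one before it is completed fails the run):
1. every cup present stands in the lane of its size, the lever still open (x of cup_l1_mid in the frame of lane_l between -0.01 and 0.01 m and y of cup_l1_mid in the frame of lane_l between -0.1 and 0.085 m and z of cup_l1_mid in the frame of lane_l between 0.018 and 0.031 m and angle between each of cup_l1_mid, cup_m1_mid, cup_s1_mid, cup_m2_mid, cup_s2_mid, cup_l2_mid's own z axis and vertical below 0.12 rad and x of cup_m1_mid in the frame of lane_m between -0.01 and 0.01 m and y of cup_m1_mid in the frame of lane_m between -0.1 and 0.085 m and z of cup_m1_mid in the frame of lane_m between 0.018 and 0.031 m and x of cup_s1_mid in the frame of lane_s between -0.01 and 0.01 m and y of cup_s1_mid in the frame of lane_s between -0.1 and 0.085 m and z of cup_s1_mid in the frame of lane_s between 0.018 and 0.031 m and x of cup_m2_mid in the frame of lane_m between -0.01 and 0.01 m and y of cup_m2_mid in the frame of lane_m between -0.1 and 0.085 m and z of cup_m2_mid in the frame of lane_m between 0.018 and 0.031 m and x of cup_s2_mid in the frame of lane_s between -0.01 and 0.01 m and y of cup_s2_mid in the frame of lane_s between -0.1 and 0.085 m and z of cup_s2_mid in the frame of lane_s between 0.018 and 0.031 m and x of cup_l2_mid in the frame of lane_l between -0.01 and 0.01 m and y of cup_l2_mid in the frame of lane_l between -0.1 and 0.085 m and z of cup_l2_mid in the frame of lane_l between 0.018 and 0.031 m and value of joint lever below 0.3 rad), for 0.2 s.
2. the lever is pushed past its dead point by the bar (value of joint lever above 0.93 rad and contact force between bar and lever above 0.5 N), for 0.02 s.
At the end, for the whole second after the job is handed in: Every cup upright (0.12 rad) on the floor of its lane, within 10 mm of the mid-line within its length; lever past 1.0 rad; bar at rest on the pad, within 50 mm lengthwise, 55 mm sideways and 0.4 rad of it (x of cup_l1_mid in the frame of lane_l between -0.01 and 0.01 m and y of cup_l1_mid in the frame of lane_l between -0.1 and 0.085 m and z of cup_l1_mid in the frame of lane_l between 0.018 and 0.031 m and angle between each of cup_l1_mid, cup_m1_mid, cup_s1_mid, cup_m2_mid, cup_s2_mid, cup_l2_mid's own z axis and vertical below 0.12 rad and x of cup_m1_mid in the frame of lane_m between -0.01 and 0.01 m and y of cup_m1_mid in the frame of lane_m between -0.1 and 0.085 m and z of cup_m1_mid in the frame of lane_m between 0.018 and 0.031 m and x of cup_s1_mid in the frame of lane_s between -0.01 and 0.01 m and y of cup_s1_mid in the frame of lane_s between -0.1 and 0.085 m and z of cup_s1_mid in the frame of lane_s between 0.018 and 0.031 m and x of cup_m2_mid in the frame of lane_m between -0.01 and 0.01 m and y of cup_m2_mid in the frame of lane_m between -0.1 and 0.085 m and z of cup_m2_mid in the frame of lane_m between 0.018 and 0.031 m and x of cup_s2_mid in the frame of lane_s between -0.01 and 0.01 m and y of cup_s2_mid in the frame of lane_s between -0.1 and 0.085 m and z of cup_s2_mid in the frame of lane_s between 0.018 and 0.031 m and x of cup_l2_mid in the frame of lane_l between -0.01 and 0.01 m and y of cup_l2_mid in the frame of lane_l between -0.1 and 0.085 m and z of cup_l2_mid in the frame of lane_l between 0.018 and 0.031 m and value of joint lever above 1 rad and x of bar_mid in the frame of pad_top between -0.05 and 0.05 m and y of bar_mid in the frame of pad_top between -0.055 and 0.055 m and z of bar_mid in the frame of pad_top between 0 and 0.014 m and angle between the x axis of bar_mid and the x axis of pad_top, either way round below 0.4 rad and linear speed of bar below 0.03 m/s); the robot touches nothing.
It fails at once if the fingers or arm push the lever themselves (contact force between any of the fingers, the arm and lever above 4 N).
It fails at once if a bystander is disturbed (moved over 30 mm) (distance of any of meter, sensor, capacitor, nut, bearing, spanner from where it was at the start of the episode above 0.03 m).
Of cup_s1, cup_s2, cup_l2 only 1 to 3 are there at a start; the rules pass over those that are not, and their reading is None.
At some moment in a run one of bar may be knocked a few centimetres aside while the robot is not near it.
It also fails if it takes over 210 s, if anything falls off the work surface, if the arm or the gripper's body presses on something with over 40 N, if the wrist force passes 120 N, or if a joint passes its speed limit or range.

## Working session

There is one attempt and no reset: what is moved stays moved. The work goes in short steps, Python scripts to look and compute and a shell command to move; the robot and the scene stay as the last step left them, time stands still between calls to the robot, and variables do not carry over. Pictures are saved under pics/ and viewed, and the job is handed in when it is done.

```bash
ls; mkdir -p pics; python3 - <<'E'
from station import *
import cv2
print(get_obs()); print(grasp_offset)
for n in ["scene","top","wrist"]:
    print(n,camera_model(n))
    p,d=get_image(n); cv2.imwrite(f"pics/{n}0.png",p[:,:,::-1])
E
```

```text
pics
{'t': 0.0, 'q': array([ 1.04298903e+00,  5.33083753e-02,  1.61431467e+00, -2.84825571e-05,
        1.47599235e+00, -1.18981213e-01]), 'dq': array([ 0.00100015, -0.00107526, -0.0004938 , -0.00051165, -0.00251577,
       -0.001487  ]), 'effort': array([-7.09919914e-05, -3.93683124e+01, -3.70178461e+01, -9.67062351e-05,
        7.09698055e-03,  3.15658633e-05]), 'tool_pos': array([0.24813418, 0.57294576, 0.23008073]), 'tool_rot': array([ 0.31918905,  1.54752074, -0.32223341]), 'contact_force': array([-0.91520471,  0.35915191,  0.01507039]), 'wrist_torque': array([ 0.01836194, -0.00336134,  0.01442932]), 'opening': 0.08528870964205856}
0.0187
scene {'fx': 414.4625181288478, 'fy': 414.4625181288478, 'cx': 255.2950630958697, 'cy': 190.0403280828354, 'k1': 0.041526296974069704, 'xyz': array([1.54026223, 0.04359793, 0.7357354 ]), 'attitude': array([-1.57144396, -1.65437284,  0.90827526])}
top {'fx': 364.65973617399544, 'fy': 364.65973617399544, 'cx': 261.93562290829146, 'cy': 189.64978444448863, 'k1': -0.03425125477105644, 'xyz': array([0.34786745, 0.02397589, 1.25413363]), 'attitude': array([-2.16490062,  2.16064916, -0.15869709])}
wrist {'fx': 338.1879344143013, 'fy': 338.1879344143013, 'cx': 257.86703667428526, 'cy': 190.64025974381164, 'k1': 0.008091896162694838, 'xyz': array([0.18118377, 0.60157607, 0.37261424]), 'attitude': array([2.41461056, 1.58472209, 0.23207277])}
```

View pics/top0.png

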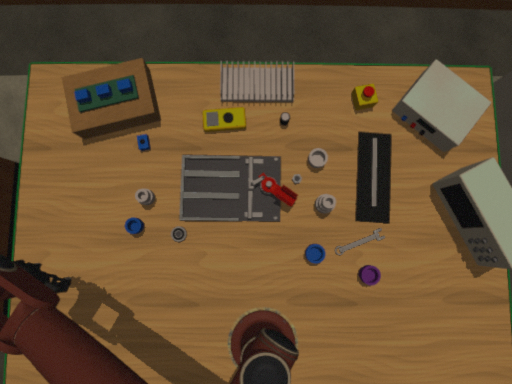

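View pics/scene0.png

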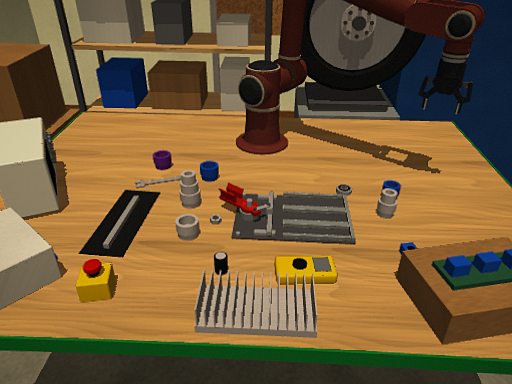

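View pics/wrist0.png

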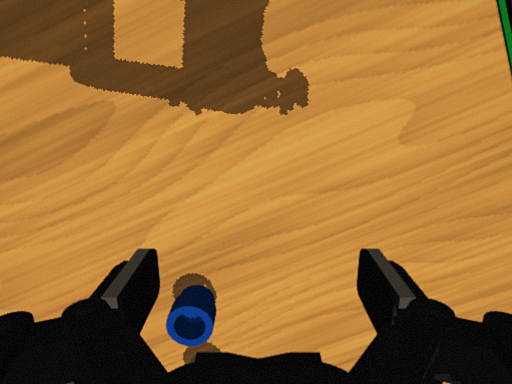

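The top view shows the three-tier stack at (325,204), a single large cup at (317,158) and a medium+small stack at (145,196). The rack is at (230,188), the lever at (280,190) and the bar at (375,172). Next I'll measure from depth.

```bash
cat > h.py <<'E'
from station import *
import numpy as np, cv2
from scipy.spatial.transform import Rotation as R
def cloud(name):
    m=camera_model(name); p,d=get_image(name)
    K=np.array([[m['fx'],0,m['cx']],[0,m['fy'],m['cy']],[0,0,1]]); 
    v,u=np.mgrid[:384,:512]
    uv=np.stack([u,v],-1).reshape(-1,1,2).astype(float)
    s=cv2.undistortPoints(uv,K,np.array([m['k1'],0,0,0])).reshape(384,512,2)
    cam=np.dstack([s[...,0]*d,s[...,1]*d,d])
    W=cam@R.from_rotvec(m['attitude']).as_matrix().T+m['xyz']
    W[d<=0]=np.nan
    return p,W,m
def ray(name,uv,z,m=None):
    m=m or camera_model(name)
    K=np.array([[m['fx'],0,m['cx']],[0,m['fy'],m['cy']],[0,0,1]])
    s=cv2.undistortPoints(np.array(uv,float).reshape(-1,1,2),K,np.array([m['k1'],0,0,0])).reshape(-1,2)
    D=np.c_[s,np.ones(len(s))]@R.from_rotvec(m['attitude']).as_matrix().T
    return m['xyz']+D*((z-m['xyz'][2])/D[:,2])[:,None]
def circ(P):
    A=np.c_[2*P[:,:2],np.ones(len(P))]; b=(P[:,:2]**2).sum(1)
    x=np.linalg.lstsq(A,b,rcond=None)[0]
    return x[:2],np.sqrt(x[2]+x[0]**2+x[1]**2)
def show(p,name,box,k):
    x0,y0,x1,y1=box
    cv2.imwrite(f'pics/{name}.png',cv2.resize(p[y0:y1,x0:x1,::-1],None,fx=k,fy=k,interpolation=cv2.INTER_CUBIC))
E
python3 - <<'E'
from h import *
p,W,m=cloud('top')
np.save('W.npy',W)
show(p,'t1',(110,120,410,290),2.6)
t=W[300:340,60:200]  
print('table z',np.nanmedian(W[270:300,380:420,2]))
for n,(u,v) in dict(stackA=(325,204),L2=(317,158),stackB=(145,196),blue1=(135,226),blue2=(315,253)).items():
    w=W[v-14:v+15,u-14:u+15].reshape(-1,3); w=w[w[:,2]>0.03]
    zt=np.nanpercentile(w[:,2],90)
    h=w[abs(w[:,2]-zt)<0.006]
    print(n,np.round(np.nanpercentile(w[:,2],[50,90,99]),3),len(h),h.min(0).round(3),h.max(0).round(3),((h.min(0)+h.max(0))/2).round(4))
E
```

```text
table z -9.43183078102594e-05
stackA [0.082 0.111 0.114] 99 [ 0.441 -0.228  0.105] [ 0.48  -0.186  0.117] [ 0.4608 -0.2071  0.1109]
L2 [0.049 0.053 0.054] 122 [ 0.585 -0.217  0.047] [ 0.648 -0.156  0.056] [ 0.6165 -0.1866  0.0513]
stackB [0.064 0.082 0.085] 103 [0.462 0.372 0.076] [0.502 0.415 0.085] [0.4819 0.3934 0.0805]
blue1 [0.048 0.052 0.055] 119 [0.36  0.4   0.046] [0.412 0.453 0.056] [0.3859 0.4264 0.0512]
blue2 [0.049 0.052 0.054] 136 [ 0.264 -0.201  0.046] [ 0.325 -0.141  0.056] [ 0.2943 -0.1709  0.051 ]
```

View pics/t1.png

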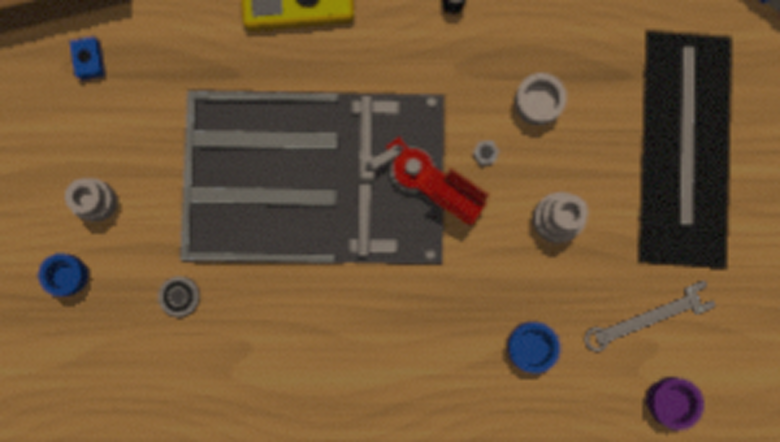

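All six cups are present: stack A has three (top z 0.11), L2 is alone, and stack B has two (top z 0.08). Next I'll measure the rack, lever, pad and bar.

```bash
python3 - <<'E'
from h import *
p,W,m=cloud('top')
hsv=cv2.cvtColor(p,cv2.COLOR_RGB2HSV)
g=cv2.cvtColor(p,cv2.COLOR_RGB2GRAY)
def rect(mask,z,name):
    v,u=np.nonzero(mask); P=ray('top',np.c_[u,v],z,m)
    (c,s,a)=cv2.minAreaRect(P[:,:2].astype(np.float32)*1000)
    print(name,len(u),np.round(c,1),np.round(s,1),round(a,2),'mean',(P[:,:2].mean(0)*1000).round(1))
# dividers: bright gray inside rack
sub=np.zeros_like(g); sub[150:225,180:242]=1
mk=((hsv[...,1]<60)&(g>110)&(sub>0)).astype(np.uint8)
n,l,st,c=cv2.connectedComponentsWithStats(mk)
for i in range(1,n):
    if st[i,4]>20: print(st[i]); rect(l==i,0.02,'wall')
sub=np.zeros_like(g); sub[165:215,255:305]=1
red=((hsv[...,1]>150)&((hsv[...,0]<8)|(hsv[...,0]>172))&(hsv[...,2]>60)&(sub>0))
rect(red,0.06,'red')
sub=np.zeros_like(g); sub[125:230,350:400]=1
blk=((g<60)&(sub>0)); 
n,l,st,c=cv2.connectedComponentsWithStats(blk.astype(np.uint8)); i=1+st[1:,4].argmax(); 
hull=np.zeros_like(g); cs,_=cv2.findContours((l==i).astype(np.uint8),0,2); cv2.fillConvexPoly(hull,cv2.convexHull(max(cs,key=len)),1)
rect(hull>0,0.004,'pad')
rect((hull>0)&(g>100)&(cv2.erode(hull,np.ones((7,7)))>0),0.02,'bar')
for n,b in dict(rack=(170,145,300,230),lever=(240,160,310,225)).items(): show(p,'t2'+n,b,6 if n=='rack' else 10)
E
```

```text
red 474 [505.1 -43.3] [144.7  49.3] 58.6 mean [499.7 -51.8]
pad 3052 [ 557.3 -387.4] [120.2 322.1] 87.34 mean [ 554.7 -388. ]
bar 226 [ 572.3 -386.3] [ 12.5 233.1] 86.47 mean [ 578.1 -386.4]
```

View pics/t2rack.png

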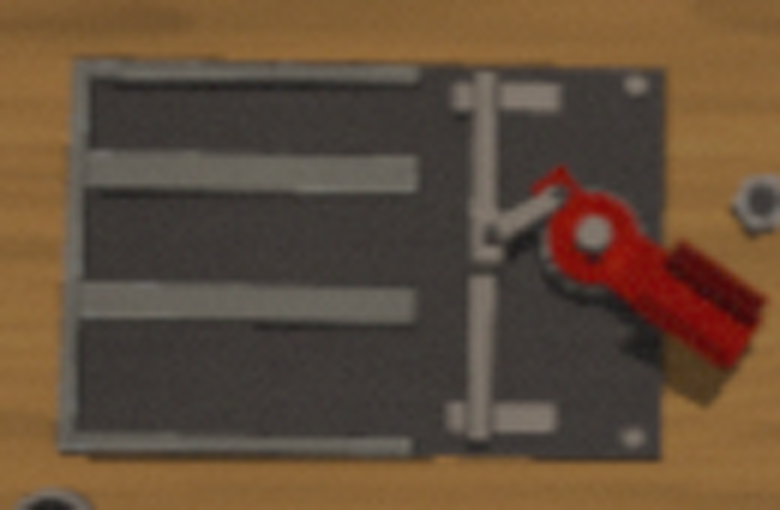

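View pics/t2lever.png

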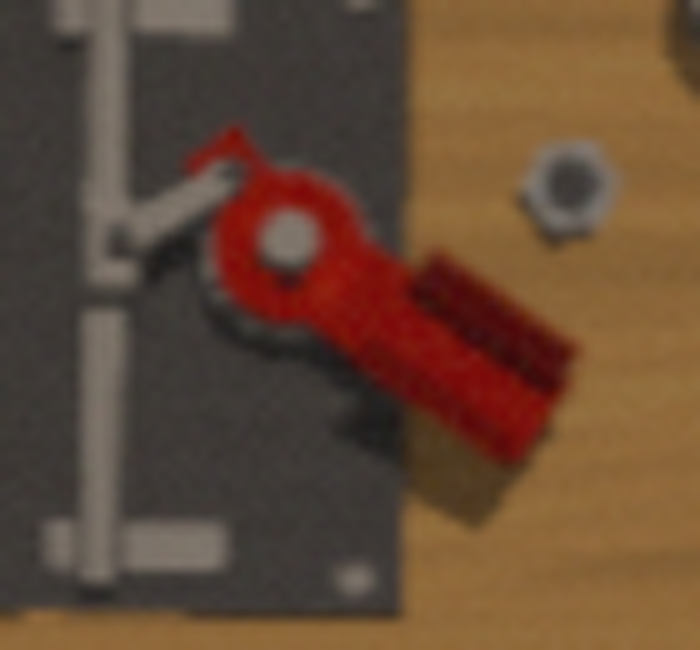

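```bash
python3 - <<'E'
from h import *
f=lambda L:[((U+.5)/6-.5+170,(V+.5)/6-.5+145) for U,V in L]
ms=ray('top',f([(88,150),(417,156),(88,186),(417,192)]),.02)
lm=ray('top',f([(82,282),(415,289),(82,317),(415,324)]),.02)
out=ray('top',f([(80,76),(418,80),(75,437),(410,441)]),.02)
pin=ray('top',f([(594,234)]),.06)
for n,x in dict(ms=ms,lm=lm,inner_side=out,pin=pin).items(): print(n,(x[:,:2]*1000).round(1).tolist())
E
```

```text
ms [[576.7, 269.0], [573.8, 81.0], [555.8, 268.4], [553.0, 80.8]]
lm [[500.6, 270.3], [497.2, 81.4], [480.6, 269.7], [477.2, 81.2]]
inner_side [[619.8, 274.9], [618.2, 80.8], [412.8, 271.7], [411.0, 83.5]]
pin [[523.2, -18.9]]
```

```bash
cat >> h.py <<'E'
def st():
    o=get_obs(); M=R.from_rotvec(o['tool_rot']).as_matrix()
    print('t',round(o['t'],2),'tcp',o['tool_pos'].round(4),'jaw yaw',round(np.degrees(np.arctan2(M[1,1],M[0,1])),2),'x',M[:,0].round(3),'F',o['contact_force'].round(1),'op',round(o['opening'],4),'q6',o['q'].round(2))
    return o
E
python3 -c "
from h import *
st()"
```

```text
t 0.25 tcp [0.2483 0.5732 0.2307] jaw yaw 66.58 x [-0.001 -0.001 -1.   ] F [-0.2 -0.1 -0.6] op 0.0855 q6 [ 1.04  0.05  1.61  0.    1.48 -0.12]
```

```bash
python3 -m crank '[[[0.03,-0.024,0,6],[0.06,-0.048,0,12],[0.09,-0.07,0,18],[0.12,-0.092,0,22.5],[0.15,-0.115,0,22.5]]]' 1 60; python3 -m crank '[[[0.03,-0.024,-0.01,0],[0.06,-0.048,-0.02,0],[0.084,-0.065,-0.03,0],[0.084,-0.065,-0.03,0]]]'; python3 - <<'E'
from h import *
st(); p,W,m=cloud('wrist'); print(m['xyz'],R.from_rotvec(m['attitude']).as_matrix().round(3).tolist()); show(p,'w1',(0,0,512,384),1.2)
E
```

```text
t: 0.67
tool_pos: [0.3994, 0.4574, 0.2313]
tool_rot: [0.01, 1.571, -0.01]
contact_force: [0.4, 0.5, -0.0]
opening: 0.0854
t: 1.0
tool_pos: [0.4852, 0.3893, 0.1985]
tool_rot: [0.014, 1.573, -0.02]
contact_force: [0.0, -0.0, 0.5]
opening: 0.0854
t 1.0 tcp [0.4852 0.3893 0.1985] jaw yaw 88.76 x [-0.002 -0.004 -1.   ] F [ 0.  -0.   0.5] op 0.0854 q6 [ 0.56  0.07  1.65 -0.    1.42 -0.99]
[0.41234848 0.39059107 0.3410237 ] [[0.022, 0.958, 0.287], [1.0, -0.021, -0.009], [-0.002, 0.287, -0.958]]
```

View pics/w1.png

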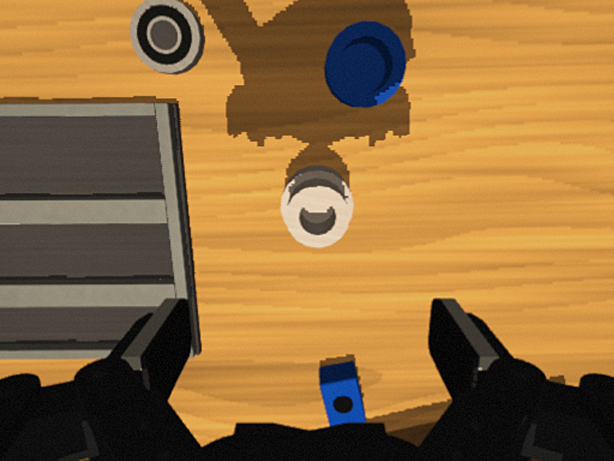

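The wrist view shows stack B with its small rim at (317,208), scaled by 1.2. The rack end wall is on the left and the blue decoy is above.

```bash
cat >> h.py <<'E'
def rim(guess,z,r,cam='wrist',pw=None):
    p,W,m=pw or cloud(cam)
    hsv=cv2.cvtColor(p,cv2.COLOR_RGB2HSV)
    mk=(abs(W[...,2]-z)<0.008)&(np.hypot(W[...,0]-guess[0],W[...,1]-guess[1])<r+0.012)&(hsv[...,1]<80)
    v,u=np.nonzero(mk)
    zm=np.median(W[mk][:,2])
    P=ray(cam,np.c_[u,v],z,m)[:,:2]
    c,rr=cv2.minEnclosingCircle(P.astype(np.float32)*1000)
    h=cv2.convexHull(P.astype(np.float32)).reshape(-1,2)
    cf,rf=circ(h)
    print('n',len(u),'zmed',zm.round(4),'minenc',np.round(c,1),round(rr,1),'hullfit',(cf*1000).round(1),(rf*1000).round(1),'want r',r*1000)
    return cf
E
python3 - <<'E'
from h import *
pw=cloud('wrist')
rim((.482,.393),.08,.0215,pw=pw)
pt=cloud('top')
rim((.482,.393),.08,.0215,'top',pw=pt)
rim((.461,-.207),.11,.0215,'top',pw=pt)
rim((.6165,-.187),.05,.032,'top',pw=pt)
p,W,m=pw
show(p,'w1b',(0,70,180,310),2.4)
E
```

```text
n 1567 zmed 0.0797 minenc [481.4 393.2] 21.8 hullfit [481.4 393.3] 21.5 want r 21.5
n 74 zmed 0.0801 minenc [482.  392.4] 22.1 hullfit [480.8 392.2] 20.8 want r 21.5
n 104 zmed 0.1095 minenc [ 460.3 -206.3] 21.6 hullfit [ 460.  -206.5] 20.9 want r 21.5
n 132 zmed 0.05 minenc [ 616.2 -184.5] 32.1 hullfit [ 615.8 -185.4] 31.2 want r 32.0
```

View pics/w1b.png

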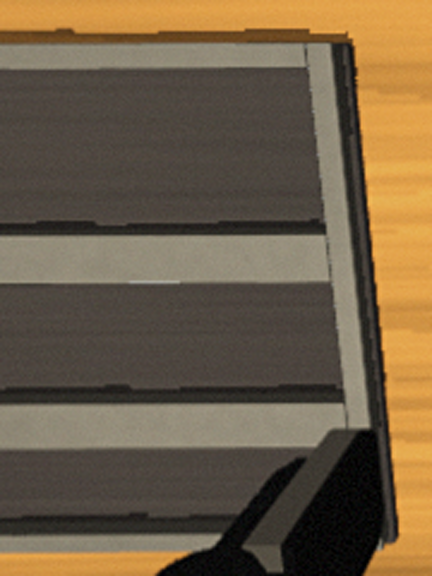

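```bash
python3 - <<'E'
from h import *
f=lambda L:[((U+.5)/2.4-.5,(V+.5)/2.4-.5+70) for U,V in L]
for n,L in dict(Lin=[(2,69),(305,68)],lm=[(2,236),(326,236),(2,282),(326,282)],ms=[(2,404),(343,404),(2,450),(300,449)],Sin=[(2,534),(220,532)],end=[(306,45),(345,430)]).items():
    print(n,(ray('wrist',f(L),.02)[:,:2]*1000).round(1).tolist())
E
```

```text
Lin [[413.9, 157.9], [415.2, 273.4]]
lm [[479.0, 142.4], [481.2, 273.4], [498.4, 137.8], [500.7, 271.0]]
ms [[553.0, 125.0], [555.8, 271.7], [575.0, 119.9], [577.1, 250.3]]
Sin [[617.1, 110.0], [618.2, 208.6]]
end [[406.8, 274.9], [568.2, 271.2]]
```

```bash
python3 -m crank '[[[0,0,-0.035,0],[0,0,-0.05,0],[0,0,-0.05,0]]]'; python3 -c "
from h import *
st()"
```

```text
t: 1.4
tool_pos: [0.4791, 0.3932, 0.1471]
tool_rot: [0.008, 1.577, -0.014]
contact_force: [-0.5, -1.2, 0.2]
opening: 0.0852
t 1.4 tcp [0.4791 0.3932 0.1471] jaw yaw 89.19 x [-0.006 -0.004 -1.   ] F [-0.5 -1.2  0.2] op 0.0852 q6 [ 0.57  0.11  1.7   0.    1.34 -0.99]
```

```bash
python3 -m crank '[[[0.001,0,-0.03,0],[0.001,0,-0.06,0],[0.001,0,-0.085,0],[0.001,0,-0.096,0],[0.001,0,-0.096,0]]]'; python3 -m crank '[[[0,0,0,0],[0,0,0,0]]]'; python3 -c "
from h import *
st()"
```

```text
t: 1.82
tool_pos: [0.4813, 0.3933, 0.0532]
tool_rot: [0.01, 1.575, -0.013]
contact_force: [-0.4, -0.5, -0.5]
opening: 0.085
t: 1.98
tool_pos: [0.4848, 0.3948, 0.0581]
tool_rot: [0.014, 1.567, -0.01]
contact_force: [-0.1, -0.6, -1.7]
opening: 0.0853
t 1.98 tcp [0.4848 0.3948 0.0581] jaw yaw 89.12 x [ 0.004  0.002 -1.   ] F [-0.1 -0.6 -1.7] op 0.0853 q6 [ 0.56  0.21  1.74  0.    1.18 -0.99]
```

```bash
python3 -m crank '[[[0,0,0,0],[0,0,0,0],[0,0,0,0]]]'; python3 -m crank '[[[0,0,0,0],[0,0,0,0],[0,0,0,0]]]'
```

```text
t: 2.23
tool_pos: [0.4842, 0.394, 0.0568]
tool_rot: [0.014, 1.569, -0.012]
contact_force: [0.2, -0.3, -0.4]
opening: 0.0852
t: 2.48
tool_pos: [0.4835, 0.3934, 0.0554]
tool_rot: [0.013, 1.571, -0.013]
contact_force: [-0.9, -0.1, -0.4]
opening: 0.0853
```

```bash
python3 -m crank '[[[-0.002,0,-0.001,0],[-0.002,0,-0.001,0]]]'; python3 -m crank '[[[0,0,0,0],[0,0,0,0],[0,0,0,0],[0,0,0,0],[0,0,0,0]]]' 0 60;  python3 -m crank '[[[0,0,0,0],[0,0,0,0],[0,0,0,0]]]'
```

```text
t: 2.65
tool_pos: [0.481, 0.3933, 0.0539]
tool_rot: [0.012, 1.572, -0.013]
contact_force: [-0.5, -0.1, -0.8]
opening: 0.0852
t: 3.07
tool_pos: [0.4818, 0.3937, 0.0547]
tool_rot: [0.013, 1.57, -0.012]
contact_force: [0.4, 0.4, 1.0]
opening: 0.0422
t: 3.32
tool_pos: [0.4817, 0.3937, 0.0547]
tool_rot: [0.013, 1.57, -0.012]
contact_force: [0.7, 0.2, 2.3]
opening: 0.0418
```

```bash
python3 -m crank '[[[0,0,0.008,0],[0,0,0.02,0],[0,0,0.035,0],[0,0,0.055,0],[0,0,0.075,0]]]'; python3 -m crank '[[[0,0,0.02,0],[0,0,0.02,0],[0,0,0.02,0]]]'; python3 - <<'E'
from h import *
st(); p,W,m=cloud('scene'); show(p,'s1',(320,140,460,250),5)
E
```

```text
t: 3.73
tool_pos: [0.4808, 0.393, 0.13]
tool_rot: [0.012, 1.572, -0.014]
contact_force: [0.6, -0.2, -0.9]
opening: 0.042
t: 3.98
tool_pos: [0.4822, 0.3939, 0.1512]
tool_rot: [0.014, 1.568, -0.011]
contact_force: [0.4, -0.3, -2.6]
opening: 0.0415
t 3.98 tcp [0.4822 0.3939 0.1512] jaw yaw 89.08 x [ 0.003  0.002 -1.   ] F [ 0.4 -0.3 -2.6] op 0.0415 q6 [ 0.57  0.11  1.69 -0.    1.34 -0.99]
```

View pics/s1.png

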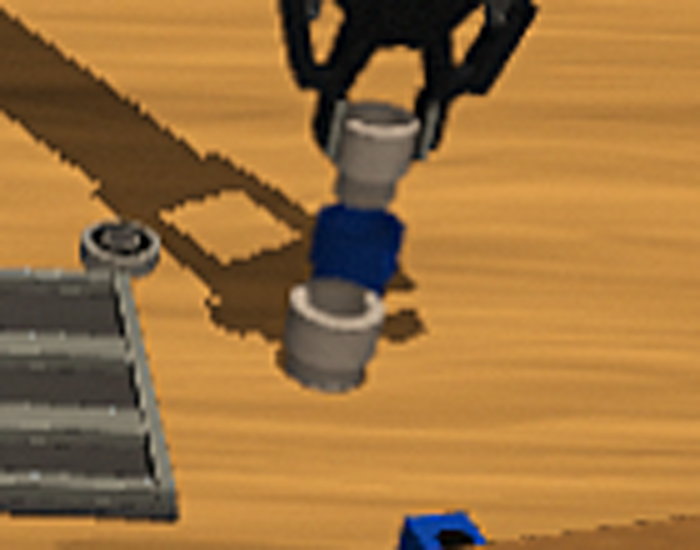

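```bash
python3 -m crank '[[[0.024,-0.034,0,0],[0.048,-0.068,0,0],[0.072,-0.102,0,0],[0.096,-0.136,0,0],[0.116,-0.167,0,0]]]'; python3 -m crank '[[[0,0,-0.03,0],[0,0,-0.06,0],[0,0,-0.08,0],[0,0,-0.08,0],[0,0,-0.08,0]]]';python3 -m crank '[[[0,0,0,0],[0,0,0,0],[0,0,0,0]]]'; python3 - <<'E'
from h import *
st(); p,W,m=cloud('wrist'); show(p,'w2',(0,0,512,384),1.5)
E
```

```text
t: 4.45
tool_pos: [0.5972, 0.2241, 0.1467]
tool_rot: [0.012, 1.574, -0.014]
contact_force: [-0.1, 1.3, -1.5]
opening: 0.0419
t: 4.87
tool_pos: [0.5949, 0.2258, 0.0658]
tool_rot: [0.011, 1.577, -0.014]
contact_force: [0.1, 0.7, -0.8]
opening: 0.042
t: 5.12
tool_pos: [0.5987, 0.2271, 0.0715]
tool_rot: [0.013, 1.567, -0.012]
contact_force: [-0.4, 0.2, -2.0]
opening: 0.0418
t 5.12 tcp [0.5987 0.2271 0.0715] jaw yaw 89.1 x [ 0.003  0.001 -1.   ] F [-0.4  0.2 -2. ] op 0.0418 q6 [ 0.25  0.23  1.7  -0.    1.21 -1.31]
```

View pics/w2.png

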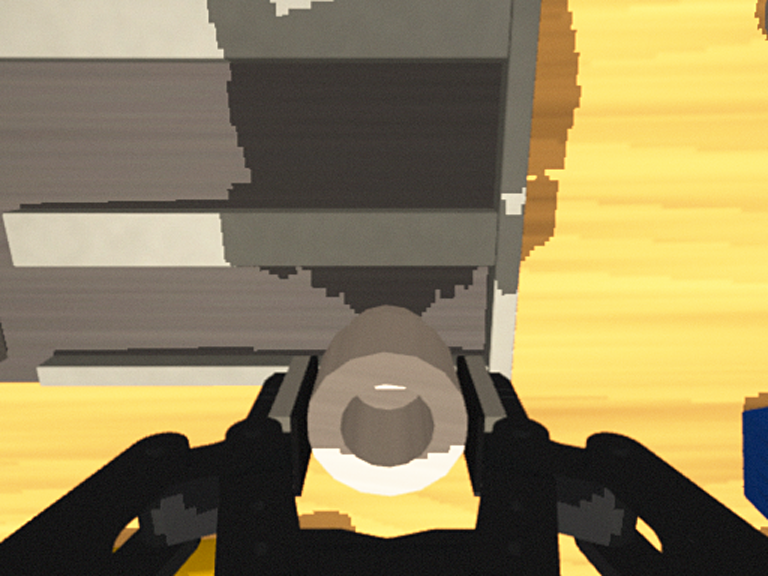

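```bash
python3 - <<'E'
from h import *
st()
f=lambda L:[((U+.5)/1.5-.5,(V+.5)/1.5-.5) for U,V in L]
print(ray('wrist',f([(300,266),(100,266),(150,366),(490,300),(40,366),(8,240)]),.02).round(4)[:,:2])
rim((.597,.226),.0965,.0215)
E
```

```text
t 5.17 tcp [0.5986 0.227  0.0713] jaw yaw 89.1 x [ 0.003  0.001 -1.   ] F [-0.1  0.4 -2.1] op 0.0417 q6 [ 0.25  0.23  1.7  -0.    1.21 -1.31]
[[0.575  0.1925]
 [0.5737 0.1141]
 [0.6171 0.1271]
 [0.5904 0.268 ]
 [0.6162 0.0815]
 [0.5628 0.0807]]
n 8173 zmed 0.0963 minenc [596. 226.] 34.9 hullfit [595.4 225.5] 27.0 want r 21.5
```

```bash
python3 -m crank '[[[0,0,-0.012,0],[0,0,-0.024,0],[0,0,-0.034,0],[0,0,-0.0365,0],[0,0,-0.0365,0]]]';python3 -m crank '[[[0,0,0,0],[0,0,0,0],[0,0,0,0],[0,0,0,0],[0,0,0,0]]]'
```

```text
t: 5.63
tool_pos: [0.5968, 0.2264, 0.0321]
tool_rot: [0.012, 1.573, -0.013]
contact_force: [-2.4, -0.6, 4.1]
opening: 0.0418
t: 6.05
tool_pos: [0.5972, 0.2264, 0.0322]
tool_rot: [0.013, 1.571, -0.013]
contact_force: [0.1, -0.1, -1.3]
opening: 0.0422
```

```bash
python3 -m crank '[[[0,0,0,0],[0,0,0,0],[0,0,0,0],[0,0,0.0,0],[0,0,0.0,0]]]' 0.75;python3 -m crank '[[[0,0,0.02,0],[0,0,0.05,0],[0,0,0.09,0],[0,0,0.118,0]]]' 1; python3 - <<'E'
from h import *
st(); pw=cloud('wrist'); show(pw[0],'w3',(0,0,512,384),1.2); rim((.597,.226),.058,.0215,pw=pw)
E
```

```text
t: 6.47
tool_pos: [0.5976, 0.2265, 0.0329]
tool_rot: [0.013, 1.57, -0.013]
contact_force: [0.3, 0.2, 0.2]
opening: 0.0639
t: 6.8
tool_pos: [0.5981, 0.2267, 0.1538]
tool_rot: [0.013, 1.568, -0.012]
contact_force: [1.8, 1.2, 1.1]
opening: 0.0852
t 6.8 tcp [0.5981 0.2267 0.1538] jaw yaw 89.08 x [ 0.002  0.001 -1.   ] F [1.8 1.2 1.1] op 0.0852 q6 [ 0.25  0.14  1.65  0.    1.35 -1.31]
n 1873 zmed 0.0577 minenc [597.3 225.5] 22.1 hullfit [597.3 225.7] 21.5 want r 21.5
```

View pics/w3.png

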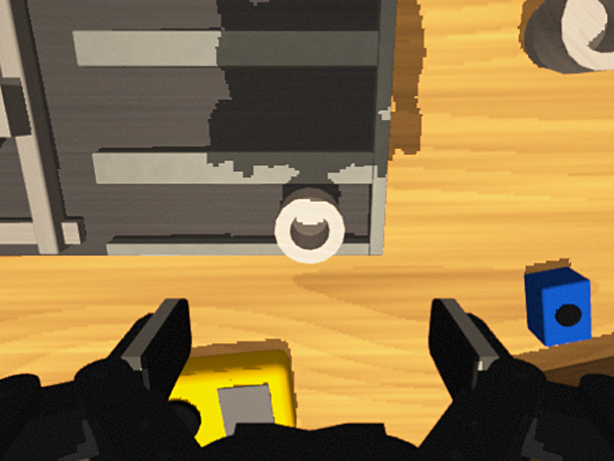

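```bash
python3 -m crank '[[[-0.024,0.034,0,0],[-0.048,0.068,0,0],[-0.072,0.102,0,0],[-0.096,0.136,0,0],[-0.116,0.167,0,0]]]';  python3 -m crank '[[[0,0,0,0],[0,0,0,0],[0,0,0,0]]]'; python3 - <<'E'
from h import *
st(); rim((.4814,.393),.05,.027)
E
```

```text
t: 7.27
tool_pos: [0.4797, 0.3951, 0.1508]
tool_rot: [0.013, 1.571, -0.012]
contact_force: [0.8, 0.2, -0.2]
opening: 0.0855
t: 7.52
tool_pos: [0.4815, 0.3933, 0.1506]
tool_rot: [0.012, 1.57, -0.013]
contact_force: [-0.8, -1.3, 0.7]
opening: 0.0854
t 7.52 tcp [0.4815 0.3933 0.1506] jaw yaw 89.11 x [ 0. -0. -1.] F [-0.8 -1.3  0.7] op 0.0854 q6 [ 0.57  0.11  1.69 -0.    1.34 -0.99]
n 2375 zmed 0.0497 minenc [480.5 392.4] 27.4 hullfit [480.7 392.5] 26.9 want r 27.0
```

```bash
python3 -m crank '[[[-0.0006,-0.0008,-0.035,0],[-0.0006,-0.0008,-0.07,0],[-0.0006,-0.0008,-0.1,0],[-0.0006,-0.0008,-0.12,0],[-0.0006,-0.0008,-0.1285,0]]]';  python3 -m crank '[[[0,0,0,0],[0,0,0,0],[0,0,0,0],[0,0,0,0]]]';  python3 -m crank '[[[0,0,0,0],[0,0,0,0],[0,0,0,0],[0,0,0,0],[0,0,0,0]]]' 0 60; python3 -m crank '[[[0,0,0.015,0],[0,0,0.045,0],[0,0,0.085,0],[0,0,0.1,0]]]'
```

```text
t: 7.98
tool_pos: [0.4795, 0.3896, 0.0179]
tool_rot: [0.012, 1.576, -0.018]
contact_force: [-0.1, -0.1, 0.6]
opening: 0.0856
t: 8.32
tool_pos: [0.4826, 0.3934, 0.0248]
tool_rot: [0.015, 1.567, -0.011]
contact_force: [-0.4, 0.1, 1.4]
opening: 0.0855
t: 8.73
tool_pos: [0.4818, 0.3934, 0.0239]
tool_rot: [0.014, 1.569, -0.011]
contact_force: [-0.6, 0.6, 5.2]
opening: 0.0533
t: 9.07
tool_pos: [0.4822, 0.3937, 0.1265]
tool_rot: [0.015, 1.567, -0.01]
contact_force: [1.9, 1.3, -1.4]
opening: 0.0533
```

```bash
python3 -m crank '[[[0.012,-0.04,0,0],[0.024,-0.08,0,0],[0.036,-0.12,0,0],[0.048,-0.155,0,0],[0.0475,-0.1665,0,0]]]';  python3 -m crank '[[[0,0,-0.02,0],[0,0,-0.05,0],[0,0,-0.06,0],[0,0,-0.06,0],[0,0,-0.06,0]]]'; python3 -m crank '[[[0,0,0,0],[0,0,-0.01,0],[0,0,-0.02,0],[0,0,-0.03,0],[0,0,-0.03,0]]]'; python3 -m crank '[[[0,0,0,0],[0,0,0,0],[0,0,0,0],[0,0,0,0]]]';
```

```text
t: 9.48
tool_pos: [0.529, 0.2218, 0.1212]
tool_rot: [0.014, 1.572, -0.018]
contact_force: [-0.2, -0.6, -3.6]
opening: 0.0532
t: 9.9
tool_pos: [0.5272, 0.2263, 0.0612]
tool_rot: [0.012, 1.574, -0.013]
contact_force: [-0.1, -0.1, -2.1]
opening: 0.0534
t: 10.32
tool_pos: [0.5283, 0.2263, 0.0313]
tool_rot: [0.013, 1.571, -0.013]
contact_force: [-0.3, 0.2, -2.9]
opening: 0.0534
t: 10.65
tool_pos: [0.5281, 0.2261, 0.032]
tool_rot: [0.013, 1.571, -0.013]
contact_force: [0.1, 0.4, -2.6]
opening: 0.0534
```

```bash
python3 -m crank '[[[0,0,-0.001,0],[0,0,-0.001,0],[0,0,-0.001,0]]]'; python3 -m crank '[[[0,0,0,0],[0,0,0,0],[0,0,0,0],[0,0,0,0],[0,0,0,0]]]' 0.9; python3 -m crank '[[[0,0,0.02,0],[0,0,0.06,0],[0,0,0.1,0],[0,0,0.14,0]]]' 1;python3 - <<'E'
from h import *
st(); rim((.527,.226),.058,.027)
E
```

```text
t: 10.9
tool_pos: [0.5283, 0.2262, 0.0313]
tool_rot: [0.013, 1.571, -0.013]
contact_force: [-0.0, 0.5, -3.5]
opening: 0.0531
t: 11.32
tool_pos: [0.5286, 0.2262, 0.0316]
tool_rot: [0.013, 1.57, -0.013]
contact_force: [-0.5, -0.0, -0.1]
opening: 0.0765
t: 11.65
tool_pos: [0.5277, 0.226, 0.1724]
tool_rot: [0.012, 1.572, -0.013]
contact_force: [1.6, 1.1, 0.3]
opening: 0.0856
t 11.65 tcp [0.5277 0.226  0.1724] jaw yaw 89.08 x [-0.001 -0.    -1.   ] F [1.6 1.1 0.3] op 0.0856 q6 [ 0.28 -0.02  1.79  0.    1.38 -1.28]
n 2171 zmed 0.0578 minenc [527.7 225.1] 27.5 hullfit [527.8 225.2] 26.9 want r 27.0
```

```bash
python3 -m crank '[[[-0.006,-0.036,0.015,0],[-0.012,-0.072,0.03,0],[-0.018,-0.108,0.045,0],[-0.024,-0.146,0.05,0],[-0.03,-0.184,0.05,0]]]';python3 -m crank '[[[-0.006,-0.038,0,0],[-0.012,-0.076,0,0],[-0.018,-0.114,0,0],[-0.024,-0.152,0,0],[-0.03,-0.19,0,0]]]';python3 -m crank '[[[-0.005,-0.038,0,0],[-0.008,-0.0585,0,0],[-0.008,-0.0585,0,0],[-0.008,-0.0585,0,0],[-0.008,-0.0585,0,0]]]';  python3 - <<'E'
from h import *
st(); pw=cloud('wrist');rim((.460,-.2065),.11,.0215,pw=pw);show(pw[0],'w4',(0,0,512,384),1.2)
E
```

```text
t: 12.12
tool_pos: [0.499, 0.0408, 0.2238]
tool_rot: [0.012, 1.566, -0.012]
contact_force: [1.6, -0.5, -0.4]
opening: 0.0852
t: 12.53
tool_pos: [0.4677, -0.1496, 0.2215]
tool_rot: [0.012, 1.57, -0.013]
contact_force: [1.3, 0.2, 0.2]
opening: 0.0855
t: 12.95
tool_pos: [0.4604, -0.2058, 0.2211]
tool_rot: [0.013, 1.571, -0.012]
contact_force: [0.3, -0.1, 0.1]
opening: 0.0853
t 12.95 tcp [ 0.4604 -0.2058  0.2211] jaw yaw 89.09 x [ 0.     0.001 -1.   ] F [ 0.3 -0.1  0.1] op 0.0853 q6 [-0.57 -0.24  1.9   0.    1.48 -2.12]
n 1669 zmed 0.1097 minenc [ 459.2 -209.1] 22.0 hullfit [ 459.2 -209.1] 21.5 want r 21.5
```

View pics/w4.png

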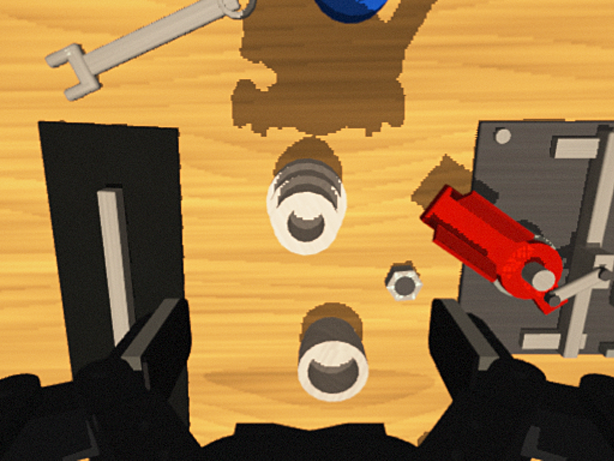

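The wrist view shows stack A's rim at (306,222), L2 at (333,370), the lever at (490,245) and the nut at (403,283). The way down is clear.

```bash
python3 -m crank '[[[-0.001,-0.0026,-0.04,0],[-0.001,-0.0026,-0.08,0],[-0.001,-0.0026,-0.11,0],[-0.001,-0.0026,-0.128,0],[-0.001,-0.0026,-0.136,0]]]';  python3 -m crank '[[[0,0,0,0],[0,0,0,0],[0,0,0,0],[0,0,-0.001,0],[0,0,-0.001,0]]]';  python3 -m crank '[[[0,0,0,0],[0,0,0,0],[0,0,0,0],[0,0,0,0],[0,0,0,0]]]' 0 60; python3 -m crank '[[[0,0,0.0,0],[0,0,0.01,0],[0,0,0.025,0],[0,0,0.045,0],[0,0,0.07,0]]]'; python3 - <<'E'
from h import *
st(); p,W,m=cloud('scene'); show(p,'s2',(120,100,280,240),5)
E
```

```text
t: 13.42
tool_pos: [0.4574, -0.2061, 0.0814]
tool_rot: [0.014, 1.576, -0.008]
contact_force: [-0.6, 0.8, 0.4]
opening: 0.0852
t: 13.83
tool_pos: [0.4603, -0.2095, 0.0859]
tool_rot: [0.011, 1.568, -0.014]
contact_force: [-0.5, -0.4, -1.0]
opening: 0.0855
t: 14.25
tool_pos: [0.4597, -0.2091, 0.0849]
tool_rot: [0.012, 1.57, -0.013]
contact_force: [-0.0, 0.9, 2.1]
opening: 0.0418
t: 14.67
tool_pos: [0.4577, -0.208, 0.1531]
tool_rot: [0.015, 1.575, -0.011]
contact_force: [0.6, 0.3, -2.6]
opening: 0.042
t 14.67 tcp [ 0.4577 -0.208   0.1531] jaw yaw 89.07 x [-0.004  0.003 -1.   ] F [ 0.6  0.3 -2.6] op 0.042 q6 [-0.57 -0.18  1.97 -0.    1.36 -2.13]
```

View pics/s2.png

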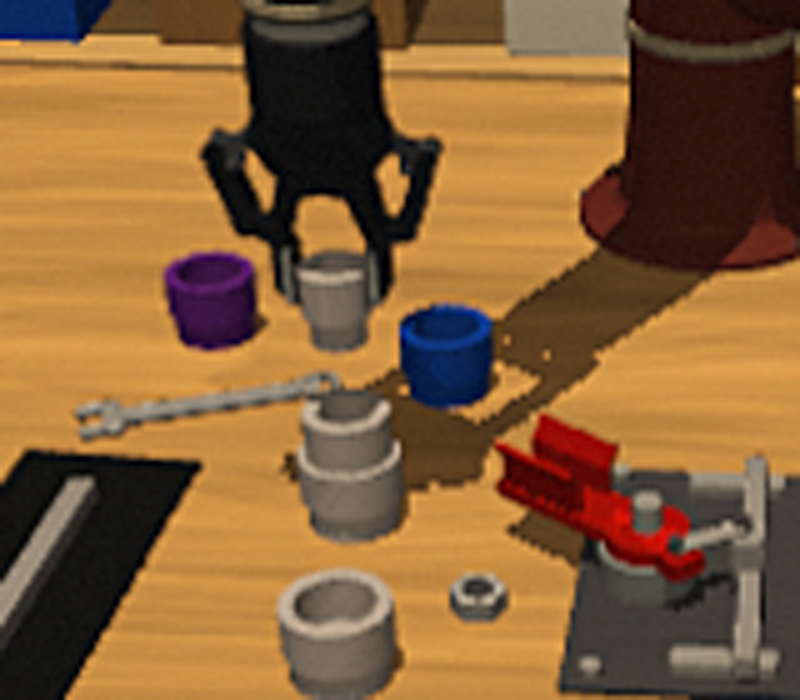

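```bash
python3 -m crank '[[[0.015,0.037,0.01,0],[0.03,0.074,0.01,0],[0.045,0.111,0.01,0],[0.06,0.148,0.01,0],[0.075,0.185,0.01,0]]]';python3 -m crank '[[[0.015,0.037,0,0],[0.03,0.074,0,0],[0.045,0.111,0,0],[0.0616,0.15,-0.01,0],[0.0616,0.15,-0.04,0]]]'; python3 -m crank '[[[0,0,-0.03,0],[0,0,-0.05,0],[0,0,-0.05,0],[0,0,-0.05,0],[0,0,-0.05,0]]]';python3 -m crank '[[[0,0,0,0],[0,0,0,0]]]'; python3 - <<'E'
from h import *
st(); p,W,m=cloud('wrist'); show(p,'w5',(0,0,512,384),1.2)
E
```

```text
t: 15.13
tool_pos: [0.5343, -0.0222, 0.1641]
tool_rot: [0.013, 1.571, -0.013]
contact_force: [1.3, -0.3, -2.2]
opening: 0.0418
t: 15.55
tool_pos: [0.6012, 0.1323, 0.1297]
tool_rot: [0.012, 1.558, -0.005]
contact_force: [0.5, -0.6, -1.5]
opening: 0.0418
t: 15.97
tool_pos: [0.5968, 0.126, 0.0757]
tool_rot: [0.013, 1.569, -0.013]
contact_force: [-0.2, 0.9, -2.2]
opening: 0.042
t: 16.13
tool_pos: [0.5975, 0.126, 0.0768]
tool_rot: [0.013, 1.567, -0.013]
contact_force: [0.1, -0.6, -2.4]
opening: 0.0419
t 16.13 tcp [0.5975 0.126  0.0768] jaw yaw 89.06 x [ 0.004  0.    -1.   ] F [ 0.1 -0.6 -2.4] op 0.0419 q6 [ 0.09  0.16  1.77  0.    1.21 -1.47]
```

View pics/w5.png

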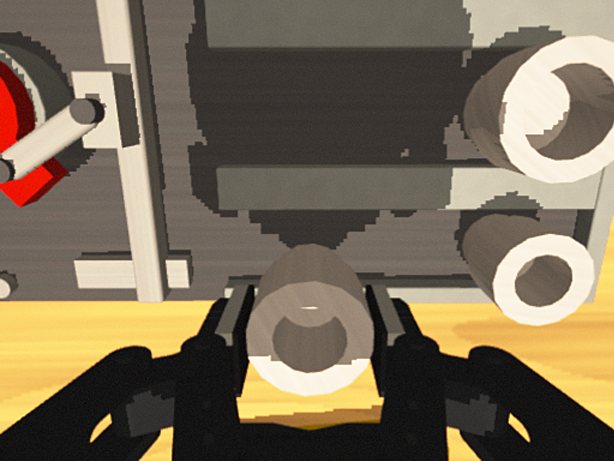

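```bash
python3 -m crank '[[[0,0,-0.015,0],[0,0,-0.028,0],[0,0,-0.038,0],[0,0,-0.042,0],[0,0,-0.042,0]]]';python3 -m crank '[[[0,0,0,0],[0,0,0,0],[0,0,0,0],[0,0,0,0],[0,0,0,0]]]'; python3 -m crank '[[[0,0,0,0],[0,0,0,0],[0,0,0,0],[0,0,0,0],[0,0,0,0]]]' 0.75; python3 -m crank '[[[0,0,0.02,0],[0,0,0.06,0],[0,0,0.1,0],[0,0,0.14,0]]]';python3 - <<'E'
from h import *
st(); rim((.5958,.126),.058,.0215)
E
```

```text
t: 16.6
tool_pos: [0.5959, 0.126, 0.0329]
tool_rot: [0.012, 1.572, -0.013]
contact_force: [-2.6, -0.4, 4.2]
opening: 0.0424
t: 17.02
tool_pos: [0.5959, 0.126, 0.0329]
tool_rot: [0.012, 1.571, -0.013]
contact_force: [-3.0, -1.9, 5.1]
opening: 0.0416
t: 17.43
tool_pos: [0.5959, 0.1261, 0.0321]
tool_rot: [0.013, 1.571, -0.013]
contact_force: [0.1, 0.2, -0.3]
opening: 0.0639
t: 17.77
tool_pos: [0.5953, 0.126, 0.1731]
tool_rot: [0.013, 1.572, -0.013]
contact_force: [0.9, -0.3, 1.5]
opening: 0.0642
t 17.77 tcp [0.5953 0.126  0.1731] jaw yaw 89.08 x [-0.002 -0.    -1.   ] F [ 0.9 -0.3  1.5] op 0.0642 q6 [ 0.09  0.06  1.71  0.    1.38 -1.47]
n 1620 zmed 0.0577 minenc [595.8 125.3] 22.0 hullfit [595.9 125.3] 21.5 want r 21.5
```

```bash
python3 -m crank '[[[-0.015,-0.037,0.01,0],[-0.03,-0.074,0.02,0],[-0.045,-0.111,0.02,0],[-0.06,-0.148,0.02,0],[-0.075,-0.185,0.02,0]]]' 1;python3 -m crank '[[[-0.015,-0.037,0,0],[-0.03,-0.074,0,0],[-0.045,-0.111,0,0],[-0.0616,-0.15,0,0],[-0.0616,-0.15,0,0]]]'; python3 -m crank '[[[0,0,0,0],[0,0,0,0],[0,0,0,0]]]'; python3 - <<'E'
from h import *
st(); rim((.4592,-.209),.08,.027)
E
```

```text
t: 18.23
tool_pos: [0.5202, -0.0603, 0.1925]
tool_rot: [0.012, 1.57, -0.012]
contact_force: [0.4, -0.4, -0.2]
opening: 0.0855
t: 18.65
tool_pos: [0.457, -0.2144, 0.1924]
tool_rot: [0.016, 1.571, -0.021]
contact_force: [-0.3, -0.4, 0.6]
opening: 0.0852
t: 18.9
tool_pos: [0.4598, -0.2079, 0.1921]
tool_rot: [0.012, 1.571, -0.011]
contact_force: [0.0, -0.6, 0.0]
opening: 0.0855
t 18.9 tcp [ 0.4598 -0.2079  0.1921] jaw yaw 89.16 x [ 0.  0. -1.] F [ 0.  -0.6  0. ] op 0.0855 q6 [-0.57 -0.21  1.93  0.    1.43 -2.13]
n 2195 zmed 0.0797 minenc [ 458.5 -209. ] 27.4 hullfit [ 458.6 -208.9] 26.9 want r 27.0
```

```bash
python3 -m crank '[[[-0.0005,0,-0.04,0],[-0.0005,0,-0.08,0],[-0.0005,0,-0.11,0],[-0.0005,0,-0.128,0],[-0.0005,0,-0.136,0]]]';  python3 -m crank '[[[0,0,0,0],[0,0,0,0],[0,0,0,0],[0,0,-0.002,0],[0,0,-0.002,0]]]';  python3 -m crank '[[[0,0,0,0],[0,0,0,0],[0,0,0,0],[0,0,0,0],[0,0,0,0]]]' 0 60; python3 -m crank '[[[0,0,0.0,0],[0,0,0.01,0],[0,0,0.025,0],[0,0,0.045,0],[0,0,0.07,0]]]';  python3 -m crank '[[[0,0,0.03,0],[0,0,0.03,0]]]'; python3 - <<'E'
from h import *
st(); p,W,m=cloud('scene'); show(p,'s3',(120,100,280,240),4)
E
```

```text
t: 19.37
tool_pos: [0.4571, -0.2061, 0.0524]
tool_rot: [0.013, 1.576, -0.008]
contact_force: [-0.4, 0.0, -0.2]
opening: 0.0856
t: 19.78
tool_pos: [0.4598, -0.2094, 0.0557]
tool_rot: [0.011, 1.568, -0.014]
contact_force: [0.0, 0.5, -0.7]
opening: 0.0855
t: 20.2
tool_pos: [0.4594, -0.2093, 0.0551]
tool_rot: [0.012, 1.569, -0.013]
contact_force: [0.0, -0.6, 3.1]
opening: 0.0527
t: 20.62
tool_pos: [0.4566, -0.2076, 0.1224]
tool_rot: [0.015, 1.576, -0.01]
contact_force: [0.0, 0.4, -2.9]
opening: 0.0527
t: 20.78
tool_pos: [0.4613, -0.2106, 0.1604]
tool_rot: [0.008, 1.563, -0.017]
contact_force: [2.2, -1.4, -2.8]
opening: 0.0526
t 20.78 tcp [ 0.4613 -0.2106  0.1604] jaw yaw 89.08 x [ 0.008 -0.005 -1.   ] F [ 2.2 -1.4 -2.8] op 0.0526 q6 [-0.57 -0.19  1.96 -0.    1.36 -2.13]
```

View pics/s3.png

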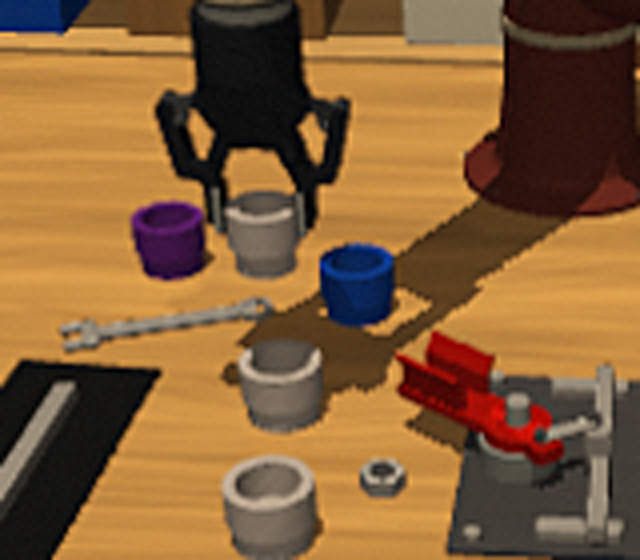

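```bash
python3 -m crank '[[[0.008,0.038,0.01,0],[0.016,0.076,0.01,0],[0.024,0.114,0.01,0],[0.032,0.152,0.01,0],[0.04,0.19,0.01,0]]]';python3 -m crank '[[[0.008,0.037,0,0],[0.016,0.074,0,0],[0.024,0.111,0,0],[0.0275,0.145,-0.01,0],[0.0275,0.145,-0.04,0]]]'; python3 -m crank '[[[0,0,-0.03,0],[0,0,-0.05,0],[0,0,-0.05,0],[0,0,-0.05,0],[0,0,-0.05,0]]]';python3 -m crank '[[[0,0,0,0],[0,0,0,0],[0,0,-0.015,0],[0,0,-0.03,0],[0,0,-0.038,0]]]'; python3 -m crank '[[[0,0,-0.003,0],[0,0,-0.004,0],[0,0,-0.004,0],[0,0,-0.004,0],[0,0,-0.004,0]]]'; python3 -m crank '[[[0,0,0,0],[0,0,0,0],[0,0,0,0],[0,0,0,0],[0,0,0,0]]]' 0.9; python3 -m crank '[[[0,0,0.02,0],[0,0,0.06,0],[0,0,0.1,0],[0,0,0.14,0]]]' 1;python3 - <<'E'
from h import *
st(); rim((.5258,.126),.058,.027)
E
```

```text
t: 21.25
tool_pos: [0.4971, -0.017, 0.1616]
tool_rot: [0.014, 1.575, -0.013]
contact_force: [1.0, 0.2, -3.1]
opening: 0.053
t: 21.67
tool_pos: [0.5287, 0.1316, 0.1267]
tool_rot: [0.011, 1.564, -0.006]
contact_force: [1.9, -1.2, -1.7]
opening: 0.0529
t: 22.08
tool_pos: [0.5264, 0.1259, 0.0745]
tool_rot: [0.013, 1.571, -0.013]
contact_force: [1.6, 0.1, -2.9]
opening: 0.0527
t: 22.5
tool_pos: [0.5265, 0.1259, 0.0363]
tool_rot: [0.013, 1.57, -0.013]
contact_force: [-1.1, 0.1, -2.7]
opening: 0.0528
t: 22.92
tool_pos: [0.5271, 0.1261, 0.0331]
tool_rot: [0.013, 1.569, -0.013]
contact_force: [-0.3, -0.4, -1.8]
opening: 0.0529
t: 23.33
tool_pos: [0.5266, 0.1261, 0.0326]
tool_rot: [0.013, 1.57, -0.013]
contact_force: [-0.5, 0.1, 0.3]
opening: 0.0771
t: 23.67
tool_pos: [0.5257, 0.126, 0.1734]
tool_rot: [0.013, 1.572, -0.013]
contact_force: [0.9, 0.2, 1.0]
opening: 0.0851
t 23.67 tcp [0.5257 0.126  0.1734] jaw yaw 89.08 x [-0.001 -0.    -1.   ] F [0.9 0.2 1. ] op 0.0851 q6 [ 0.1  -0.11  1.87  0.    1.38 -1.46]
n 2149 zmed 0.0577 minenc [526.6 125.4] 27.5 hullfit [526.6 125.2] 26.9 want r 27.0
```

```bash
python3 -m crank '[[[-0.008,-0.038,0,0],[-0.016,-0.076,0,0],[-0.024,-0.114,0,0],[-0.032,-0.152,0,0],[-0.04,-0.19,0,0]]]';python3 -m crank '[[[-0.008,-0.037,0,0],[-0.016,-0.074,0,0],[-0.024,-0.111,0,0],[-0.0275,-0.145,0,0],[-0.0275,-0.145,0,0]]]'; python3 -m crank '[[[0,0,0,0],[0,0,0,0],[0,0,0,0]]]'; python3 - <<'E'
from h import *
st(); rim((.4592,-.209),.05,.032)
E
```

```text
t: 24.13
tool_pos: [0.4857, -0.0653, 0.1724]
tool_rot: [0.012, 1.57, -0.012]
contact_force: [1.7, -0.4, -0.7]
opening: 0.0852
t: 24.55
tool_pos: [0.458, -0.2139, 0.1726]
tool_rot: [0.015, 1.57, -0.019]
contact_force: [-0.0, -0.2, 0.1]
opening: 0.0856
t: 24.8
tool_pos: [0.459, -0.2078, 0.172]
tool_rot: [0.012, 1.571, -0.011]
contact_force: [0.2, -0.9, -0.1]
opening: 0.0853
t 24.8 tcp [ 0.459  -0.2078  0.172 ] jaw yaw 89.15 x [-0.  0. -1.] F [ 0.2 -0.9 -0.1] op 0.0853 q6 [-0.57 -0.2   1.95  0.    1.39 -2.13]
n 2408 zmed 0.0497 minenc [ 457.2 -208.9] 32.3 hullfit [ 457.3 -208.8] 31.7 want r 32.0
```

```bash
python3 -m crank '[[[-0.001,0,-0.04,0],[-0.001,0,-0.08,0],[-0.001,0,-0.115,0],[-0.001,0,-0.138,0],[-0.001,0,-0.146,0]]]';  python3 -m crank '[[[0,0,0,0],[0,0,0,0],[0,0,0,0],[0,0,-0.002,0],[0,0,-0.002,0]]]';  python3 -m crank '[[[0,0,0,0],[0,0,0,0],[0,0,0,0],[0,0,0,0],[0,0,0,0]]]' 0 60; python3 -m crank '[[[0,0,0.02,0],[0,0,0.05,0],[0,0,0.085,0],[0,0,0.12,0],[0,0,0.13,0]]]'
```

```text
t: 25.27
tool_pos: [0.455, -0.2057, 0.0217]
tool_rot: [0.015, 1.578, -0.008]
contact_force: [0.0, 0.9, 0.7]
opening: 0.0855
t: 25.68
tool_pos: [0.459, -0.2096, 0.026]
tool_rot: [0.011, 1.568, -0.014]
contact_force: [0.0, -0.4, 0.2]
opening: 0.0854
t: 26.1
tool_pos: [0.4587, -0.2094, 0.0259]
tool_rot: [0.012, 1.569, -0.013]
contact_force: [-1.2, 1.3, 5.9]
opening: 0.0631
t: 26.52
tool_pos: [0.4602, -0.2105, 0.1602]
tool_rot: [0.009, 1.563, -0.017]
contact_force: [1.4, -0.0, -1.5]
opening: 0.0635
```

```bash
python3 -m crank '[[[0,0.04,0,0],[0,0.08,0,0],[0,0.12,0,0],[0,0.16,0,0],[0,0.2,0,0]]]';python3 -m crank '[[[-0.005,0.04,0,0],[-0.01,0.08,0,0],[-0.01,0.12,0,0],[-0.01,0.16,0,0],[-0.01,0.2,0,0]]]'; python3 -m crank '[[[0,0.035,-0.02,0],[0,0.035,-0.05,0],[0,0.035,-0.075,0],[0,0.035,-0.075,0],[0,0.035,-0.075,0]]]';python3 -m crank '[[[0,0,0,0],[0,0,0,0],[0,0,-0.015,0],[0,0,-0.03,0],[0,0,-0.04,0]]]'; python3 -m crank '[[[0,0,-0.005,0],[0,0,-0.006,0],[0,0,-0.006,0],[0,0,-0.006,0],[0,0,-0.006,0]]]'
```

```text
t: 26.93
tool_pos: [0.4565, -0.0072, 0.1527]
tool_rot: [0.014, 1.573, -0.013]
contact_force: [0.2, 0.5, -3.4]
opening: 0.0633
t: 27.35
tool_pos: [0.4464, 0.1928, 0.1527]
tool_rot: [0.012, 1.572, -0.013]
contact_force: [1.2, -0.4, -3.1]
opening: 0.0636
t: 27.77
tool_pos: [0.4454, 0.2254, 0.0764]
tool_rot: [0.011, 1.577, -0.014]
contact_force: [0.4, 0.1, -2.9]
opening: 0.0634
t: 28.18
tool_pos: [0.449, 0.226, 0.0403]
tool_rot: [0.014, 1.568, -0.013]
contact_force: [-0.2, -1.1, -3.6]
opening: 0.0634
t: 28.6
tool_pos: [0.4483, 0.2262, 0.034]
tool_rot: [0.013, 1.57, -0.012]
contact_force: [0.2, -0.1, -2.7]
opening: 0.0634
```

```bash
python3 -m crank '[[[0,0,-0.001,0],[0,0,-0.001,0]]]';python3 -m crank '[[[0,0,0,0],[0,0,0,0],[0,0,0,0],[0,0,0,0],[0,0,0,0]]]' 1; python3 -m crank '[[[0,0,0.02,0],[0,0,0.06,0],[0,0,0.1,0],[0,0,0.14,0]]]' 1;python3 - <<'E'
from h import *
st(); rim((.447,.226),.058,.032)
E
```

```text
t: 28.77
tool_pos: [0.4484, 0.2263, 0.0339]
tool_rot: [0.012, 1.57, -0.013]
contact_force: [-3.2, -1.4, 5.4]
opening: 0.0636
t: 29.18
tool_pos: [0.448, 0.2261, 0.0324]
tool_rot: [0.013, 1.57, -0.013]
contact_force: [0.1, -0.3, -0.6]
opening: 0.0856
t: 29.52
tool_pos: [0.4471, 0.2259, 0.1733]
tool_rot: [0.012, 1.572, -0.013]
contact_force: [1.8, -0.1, 0.7]
opening: 0.0854
t 29.52 tcp [0.4471 0.2259 0.1733] jaw yaw 89.07 x [-0.001 -0.    -1.   ] F [ 1.8 -0.1  0.7] op 0.0854 q6 [ 0.32 -0.21  1.96  0.    1.39 -1.24]
n 2538 zmed 0.0577 minenc [447.5 225.2] 32.4 hullfit [447.5 225.6] 31.8 want r 32.0
```

```bash
python3 -m crank '[[[0.014,-0.035,0,0],[0.028,-0.07,0,0],[0.042,-0.105,0,0],[0.056,-0.14,0,0],[0.07,-0.175,0,0]]]';python3 -m crank '[[[0.014,-0.035,0,0],[0.028,-0.07,0,0],[0.042,-0.105,0,0],[0.056,-0.14,0,0],[0.07,-0.175,0,0]]]'; python3 -m crank '[[[0.014,-0.035,0,0],[0.028,-0.062,0,0],[0.028,-0.062,0,0],[0.028,-0.062,0,0],[0.028,-0.062,0,0]]]'; python3 - <<'E'
from h import *
st(); rim((.616,-.187),.05,.032)
E
```

```text
t: 29.98
tool_pos: [0.5183, 0.0495, 0.1723]
tool_rot: [0.012, 1.57, -0.012]
contact_force: [0.9, 0.5, -0.2]
opening: 0.0855
t: 30.4
tool_pos: [0.5882, -0.1258, 0.1719]
tool_rot: [0.013, 1.571, -0.013]
contact_force: [0.8, -0.0, 0.3]
opening: 0.0855
t: 30.82
tool_pos: [0.6155, -0.1855, 0.1716]
tool_rot: [0.013, 1.572, -0.012]
contact_force: [0.0, -0.0, -0.0]
opening: 0.0855
t 30.82 tcp [ 0.6155 -0.1855  0.1716] jaw yaw 89.08 x [-0.001  0.001 -1.   ] F [ 0. -0. -0.] op 0.0855 q6 [-0.41  0.14  1.62  0.    1.38 -1.96]
n 2387 zmed 0.0497 minenc [ 615.7 -187.8] 32.3 hullfit [ 615.8 -187.8] 31.7 want r 32.0
```

```bash
python3 -m crank '[[[0,-0.0017,-0.04,0],[0,-0.0017,-0.08,0],[0,-0.0017,-0.115,0],[0,-0.0017,-0.138,0],[0,-0.0017,-0.146,0]]]';  python3 -m crank '[[[0,0,0,0],[0,0,0,0],[0,0,0,0],[0,0,-0.002,0],[0,0,-0.002,0]]]';  python3 -m crank '[[[0,0,0,0],[0,0,0,0],[0,0,0,0],[0,0,0,0],[0,0,0,0]]]' 0 60; python3 -m crank '[[[0,0,0.02,0],[0,0,0.05,0],[0,0,0.085,0],[0,0,0.12,0],[0,0,0.13,0]]]'
```

```text
t: 31.28
tool_pos: [0.612, -0.1845, 0.021]
tool_rot: [0.014, 1.579, -0.008]
contact_force: [-1.1, 0.4, -0.8]
opening: 0.0853
t: 31.7
tool_pos: [0.6171, -0.1881, 0.0263]
tool_rot: [0.011, 1.568, -0.014]
contact_force: [-0.4, 0.6, -0.5]
opening: 0.0852
t: 32.12
tool_pos: [0.6169, -0.188, 0.0259]
tool_rot: [0.012, 1.569, -0.013]
contact_force: [-0.4, 0.6, 5.8]
opening: 0.0631
t: 32.53
tool_pos: [0.6182, -0.1887, 0.16]
tool_rot: [0.01, 1.563, -0.015]
contact_force: [2.2, -1.1, -1.5]
opening: 0.0631
```

```bash
python3 -m crank '[[[-0.019,0.035,0,0],[-0.038,0.07,0,0],[-0.057,0.105,0,0],[-0.076,0.14,0,0],[-0.095,0.175,0,0]]]';python3 -m crank '[[[-0.019,0.035,0,0],[-0.038,0.07,0,0],[-0.057,0.105,0,0],[-0.074,0.1385,0,0],[-0.074,0.1385,-0.02,0]]]'; python3 -m crank '[[[0,0,-0.02,0],[0,0,-0.04,0],[0,0,-0.055,0],[0,0,-0.055,0],[0,0,-0.055,0]]]';python3 -m crank '[[[0,0,0,0],[0,0,0,0],[0,0,-0.015,0],[0,0,-0.03,0],[0,0,-0.04,0]]]'; python3 -m crank '[[[0,0,-0.005,0],[0,0,-0.007,0],[0,0,-0.007,0],[0,0,-0.007,0],[0,0,-0.007,0]]]'
```

```text
t: 32.95
tool_pos: [0.5184, -0.0112, 0.1516]
tool_rot: [0.014, 1.574, -0.013]
contact_force: [0.9, -0.3, -2.1]
opening: 0.0633
t: 33.37
tool_pos: [0.4455, 0.1308, 0.1357]
tool_rot: [0.011, 1.567, -0.005]
contact_force: [0.8, -0.8, -3.2]
opening: 0.063
t: 33.78
tool_pos: [0.4448, 0.1256, 0.0769]
tool_rot: [0.012, 1.576, -0.013]
contact_force: [0.3, -0.4, -3.1]
opening: 0.0627
t: 34.2
tool_pos: [0.4474, 0.1258, 0.0395]
tool_rot: [0.013, 1.569, -0.013]
contact_force: [-0.8, -0.2, -3.2]
opening: 0.0627
t: 34.62
tool_pos: [0.4478, 0.126, 0.0338]
tool_rot: [0.013, 1.569, -0.013]
contact_force: [-3.9, -0.5, 6.8]
opening: 0.0631
```

```bash
python3 -m crank '[[[0,0,0,0],[0,0,0,0],[0,0,0,0],[0,0,0,0],[0,0,0,0]]]' 1; python3 -m crank '[[[0,0,0.02,0],[0,0,0.06,0],[0,0,0.1,0],[0,0,0.14,0]]]' 1; python3 -m crank '[[[0,0,0,0],[0,0,0,0]]]'; python3 - <<'E'
from h import *
st(); rim((.447,.126),.058,.032)
pt=cloud('top'); show(pt[0],'t3',(110,110,410,290),2.6)
for g,r in (((.447,.226),.032),((.447,.126),.032),((.527,.226),.027),((.526,.126),.027),((.597,.226),.0215),((.596,.126),.0215)): rim(g,.058,r,'top',pt)
E
```

```text
t: 35.03
tool_pos: [0.447, 0.1259, 0.0323]
tool_rot: [0.013, 1.57, -0.013]
contact_force: [-0.5, -0.6, -1.2]
opening: 0.0853
t: 35.37
tool_pos: [0.4461, 0.1258, 0.1733]
tool_rot: [0.013, 1.572, -0.013]
contact_force: [1.7, -0.6, -0.2]
opening: 0.0858
t: 35.53
tool_pos: [0.4491, 0.1262, 0.176]
tool_rot: [0.013, 1.563, -0.012]
contact_force: [-0.3, 0.4, -1.2]
opening: 0.0851
t 35.53 tcp [0.4491 0.1262 0.176 ] jaw yaw 89.08 x [ 0.007  0.001 -1.   ] F [-0.3  0.4 -1.2] op 0.0851 q6 [ 0.11 -0.31  2.03 -0.    1.41 -1.44]
n 2504 zmed 0.0577 minenc [447.5 125. ] 32.4 hullfit [447.5 125.2] 31.8 want r 32.0
n 20 zmed 0.0583 minenc [425.4 209.1] 11.7 hullfit [427.4 210.9] 9.3 want r 32.0
n 28 zmed 0.0579 minenc [423.8 130.3] 16.8 hullfit [427.6 129.5] 16.0 want r 32.0
n 12 zmed 0.0582 minenc [551.5 225.3] 13.3 hullfit [541.7 225. ] 13.6 want r 27.0
  return _methods._mean(a, axis=axis, dtype=dtype,
  ret = ret.dtype.type(ret / rcount)
Traceback (most recent call last):
  File "h.py", line 37, in rim
    P=ray(cam,np.c_[u,v],z,m)[:,:2]
      ~~~^^^^^^^^^^^^^^^^^^^^
  File "h.py", line 17, in ray
    s=cv2.undistortPoints(np.array(uv,float).reshape(-1,1,2),K,np.array([m['k1'],0,0,0])).reshape(-1,2)
      ~~~~~~~~~~~~~~~~~~~^^^^^^^^^^^^^^^^^^^^^^^^^^^^^^^^^^^^^^^^^^^^^^^^^^^^^^^^^^^^^^^^
cv2.error: OpenCV(4.12.0) /io/opencv/modules/calib3d/src/undistort.dispatch.cpp:347: error: (-215:Assertion failed) CV_IS_MAT(_src) && CV_IS_MAT(_dst) && (_src->rows == 1 || _src->cols == 1) && (_dst->rows == 1 || _dst->cols == 1) && _src->cols + _src->rows - 1 == _dst->rows + _dst->cols - 1 && (CV_MAT_TYPE(_src->type) == CV_32FC2 || CV_MAT_TYPE(_src->type) == CV_64FC2) && (CV_MAT_TYPE(_dst->type) == CV_32FC2 || CV_MAT_TYPE(_dst->type) == CV_64FC2) in function 'cvUndistortPointsInternal'
```

View pics/t3.png

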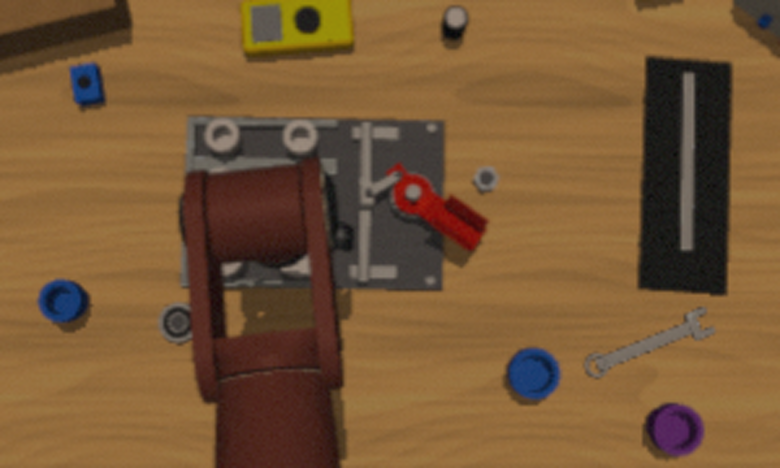

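Every cup is in its lane. Next I'll move to a hover that sees both the lever and the bar.

```bash
python3 -m crank '[[[0.009,-0.036,0.01,0],[0.018,-0.072,0.02,0],[0.027,-0.108,0.03,0],[0.036,-0.144,0.04,0],[0.045,-0.18,0.05,0]]]';python3 -m crank '[[[0.009,-0.036,0.01,0],[0.018,-0.072,0.02,0],[0.027,-0.108,0.03,0],[0.036,-0.144,0.05,0],[0.038,-0.166,0.05,0]]]'; python3 -m crank '[[[0,0,0,0],[0,0,0,0],[0,0,0,0],[0,0,0,0],[0,0,0,0]]]';python3 - <<'E'
from h import *
st(); pw=cloud('wrist'); show(pw[0],'w6',(0,0,512,384),1.5); np.save('w6.npy',pw[1]); cv2.imwrite('pics/w6full.png',pw[0][:,:,::-1])
import json; m=pw[2]; json.dump({k:(v.tolist() if hasattr(v,'tolist') else v) for k,v in m.items()},open('w6m.json','w'))
E
```

```text
t: 36.05
tool_pos: [0.4908, -0.0555, 0.22]
tool_rot: [0.013, 1.575, -0.012]
contact_force: [0.8, 0.3, -0.2]
opening: 0.0853
t: 36.47
tool_pos: [0.5307, -0.2237, 0.2731]
tool_rot: [0.013, 1.57, -0.015]
contact_force: [-0.9, -0.2, 1.1]
opening: 0.0855
t: 36.88
tool_pos: [0.5295, -0.2187, 0.2712]
tool_rot: [0.012, 1.572, -0.011]
contact_force: [0.0, -0.7, -0.0]
opening: 0.0852
t 36.88 tcp [ 0.5295 -0.2187  0.2712] jaw yaw 89.17 x [-0.001  0.001 -1.   ] F [ 0.  -0.7 -0. ] op 0.0852 q6 [-0.52 -0.09  1.69  0.    1.55 -2.08]
```

View pics/w6.png

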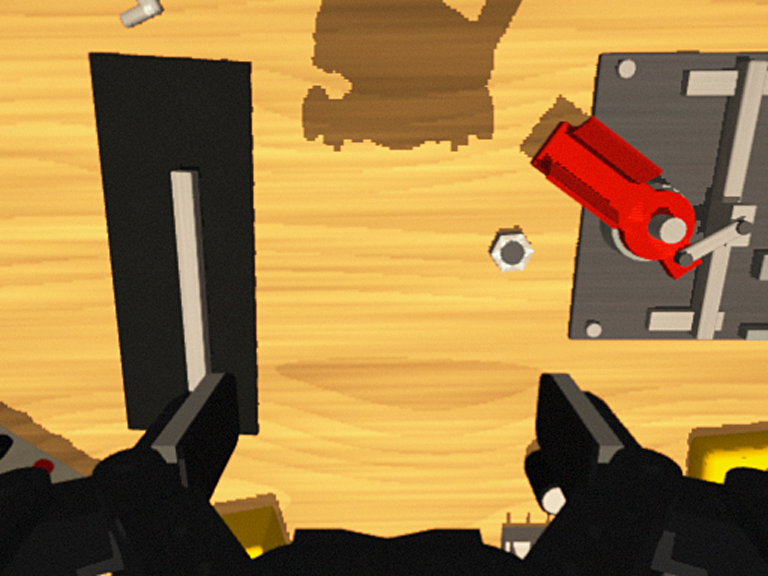

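```bash
python3 - <<'E'
from h import *
p=cv2.imread('pics/w6full.png')[:,:,::-1]; W=np.load('w6.npy')
show(p,'w6l',(345,70,475,190),6)
for u,v in [(448,152),(449,153),(420,148),(405,118),(390,105),(400,88),(430,112),(370,105),(415,125)]: print(u,v,W[v,u].round(4),p[v,u])
hsv=cv2.cvtColor(p,cv2.COLOR_RGB2HSV); red=(hsv[...,1]>150)&((hsv[...,0]<8)|(hsv[...,0]>172))
red[:, :340]=0;red[200:]=0
z=W[...,2][red]; print(np.histogram(z,bins=np.arange(.02,.09,.005)))
E
```

```text
448 152 [ 0.5226 -0.0201  0.063 ] [209 191 170]
449 153 [ 0.5237 -0.0189  0.0629] [213 192 172]
420 148 [ 0.521  -0.0413  0.0452] [226  18   0]
405 118 [ 0.4885 -0.0609  0.0445] [223  18   1]
390 105 [ 0.4747 -0.0782  0.0444] [220  14   0]
400 88 [ 0.4576 -0.0812  0.0733] [168  13   2]
430 112 [ 0.4807 -0.0492  0.0729] [164   9   1]
370 105 [ 0.4743 -0.1     0.0464] [228  19   0]
415 125 [ 0.496  -0.0496  0.045 ] [223   9   0]
(array([   2,    1,    9,   72, 1587, 1654,   76,   77,  266,  455,  656,
        341,    0]), array([0.02 , 0.025, 0.03 , 0.035, 0.04 , 0.045, 0.05 , 0.055, 0.06 ,
       0.065, 0.07 , 0.075, 0.08 , 0.085]))
```

View pics/w6l.png

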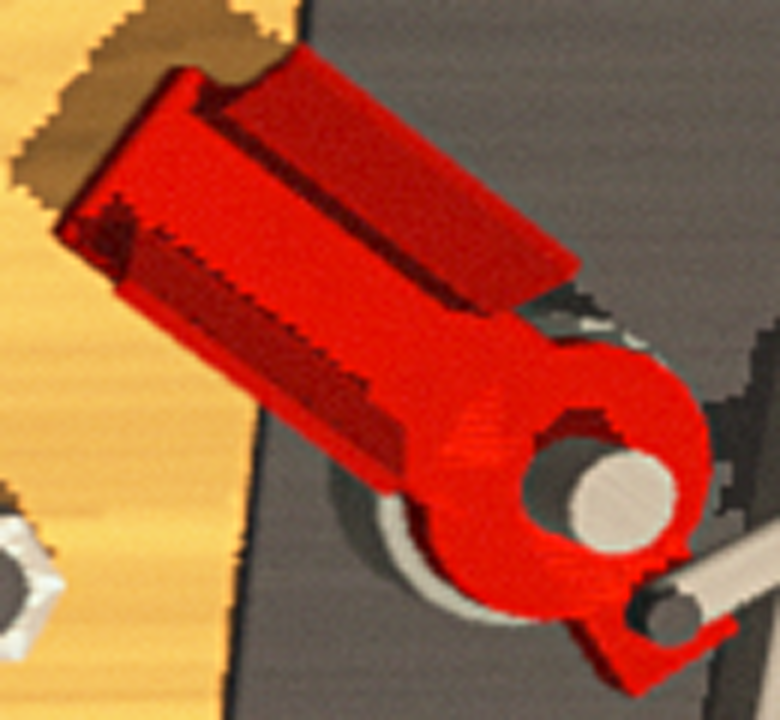

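```bash
python3 - <<'E'
from h import *
import json
m={k:(np.array(v) if isinstance(v,list) else v) for k,v in json.load(open('w6m.json')).items()}
f=lambda L:[((U+.5)/6-.5+345,(V+.5)/6-.5+70) for U,V in L]
a=ray('wrist',f([(303,45),(580,265),(115,290),(385,492)]),.074,m)[:,:2]*1000
pin=ray('wrist',f([(623,502)]),.063,m)[0,:2]*1000
print(a.round(1),'pin',pin.round(1))
for i,j in((1,0),(3,2)):
    d=a[j]-a[i]; print('ang',np.degrees(np.arctan2(d[1],d[0])).round(2),np.linalg.norm(d).round(1))
for q in a:
    d=q-pin; print(np.linalg.norm(d).round(1))
d1=(a[0]-a[1]);d1/=np.linalg.norm(d1); d2=(a[2]-a[3]);d2/=np.linalg.norm(d2); d=(d1+d2)/np.linalg.norm(d1+d2)
n=np.array([-d[1],d[0]]); print('axis',np.degrees(np.arctan2(d[1],d[0])),'lat',[((q-pin)@n).round(1) for q in a],'long',[((q-pin)@d).round(1) for q in a])
fl=ray('wrist',f([(185,70),(60,232)]),.045,m)[:,:2]*1000
print('floor end',fl.round(1),[((q-pin)@n).round(1) for q in fl],[((q-pin)@d).round(1) for q in fl])
# bar
p=cv2.imread('pics/w6full.png')[:,:,::-1]; W=np.load('w6.npy')
g=cv2.cvtColor(p,cv2.COLOR_RGB2GRAY)
mk=(g>150)&(W[...,2]>.012)&(W[...,2]<.028)&(abs(W[...,1]+.386)<.04); mk[300:]=0
v,u=np.nonzero(mk); P=ray('wrist',np.c_[u,v],.02,m)[:,:2]*1000
print('bar',cv2.minAreaRect(P.astype(np.float32)),len(u), P.min(0),P.max(0))
E
```

```text
[[ 447.6  -87.2]
 [ 482.5  -38.5]
 [ 485.2 -114.1]
 [ 519.4  -66. ]] pin [523.9 -19.5]
ang -125.64 59.9
ang -125.46 59.0
102.0
45.6
102.2
46.8
axis -125.54796638937384 lat [np.float64(-22.7), np.float64(-22.7), np.float64(23.5), np.float64(23.4)] long [np.float64(99.5), np.float64(39.6), np.float64(99.5), np.float64(40.5)]
floor end [[ 450.6  -95.9]
 [ 477.4 -115.6]] [np.float64(-15.3), np.float64(18.1)] [np.float64(104.8), np.float64(105.2)]
bar ((573.1688842773438, -379.4364318847656), (14.869693756103516, 182.44056701660156), 86.9583969116211) 1737 [ 482.23621204 -391.1434619 ] [ 663.94251404 -367.65025717]
```

The bar has been knocked: its near end is now at x≈0.482, where the top view had it at 0.456. I'll hover over it and measure again.

```bash
python3 -m crank '[[[0.015,-0.035,-0.01,0],[0.03,-0.07,-0.02,-2],[0.045,-0.105,-0.03,-2],[0.06,-0.14,-0.04,-2],[0.07,-0.161,-0.04,-2]]]'; python3 -m crank '[[[0,0,0,0],[0,0,0,0],[0,0,0,0],[0,0,0,0],[0,0,0,0]]]';python3 - <<'E'
from h import *
def bar(c):
    p,W,m=cloud(c); g=cv2.cvtColor(p,cv2.COLOR_RGB2GRAY)
    mk=((cv2.cvtColor(p,cv2.COLOR_RGB2HSV)[...,1]<70)&(g>70)&(W[...,2]>.010)&(W[...,2]<.030)&(abs(W[...,1]+.386)<.06)&(abs(W[...,0]-.57)<.17)).astype(np.uint8)
    n,l,s,_=cv2.connectedComponentsWithStats(mk); i=1+s[1:,4].argmax(); v,u=np.nonzero(l==i)
    P=ray(c,np.c_[u,v],.02,m)[:,:2]*1000
    print(c,cv2.minAreaRect(P.astype(np.float32)),len(u),np.median(W[l==i][:,2])); return p
st(); p=bar('wrist'); show(p,'w7',(0,0,512,384),1.2)
p=bar('top'); show(p,'t4',(340,110,420,240),4)
E
```

```text
t: 37.35
tool_pos: [0.5996, -0.3826, 0.2288]
tool_rot: [0.042, 1.574, -0.039]
contact_force: [-0.0, 0.9, -0.7]
opening: 0.0854
t: 37.77
tool_pos: [0.5999, -0.3798, 0.2332]
tool_rot: [0.039, 1.57, -0.039]
contact_force: [-0.3, 0.2, 0.4]
opening: 0.0854
t 37.77 tcp [ 0.5999 -0.3798  0.2332] jaw yaw 87.16 x [ 0.001 -0.001 -1.   ] F [-0.3  0.2  0.4] op 0.0854 q6 [-0.67  0.25  1.39  0.    1.5  -2.19]
wrist ((600.3853759765625, -381.27752685546875), (15.116167068481445, 237.02418518066406), 86.76898193359375) 3199 0.01976402162993035
top ((635.4217529296875, -381.4981384277344), (14.210269927978516, 164.88473510742188), 87.64207458496094) 223 0.020001565700981105
```

View pics/w7.png

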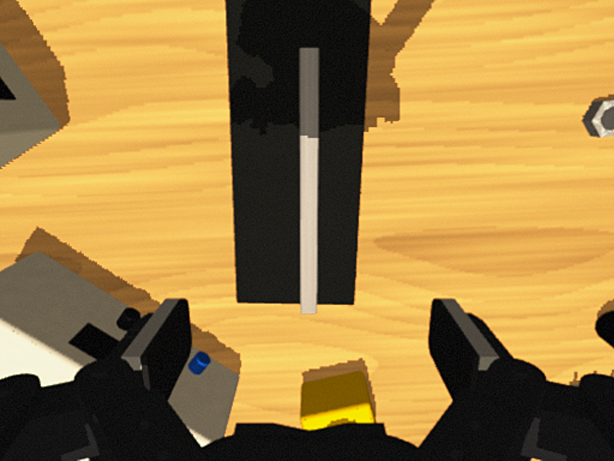

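View pics/t4.png

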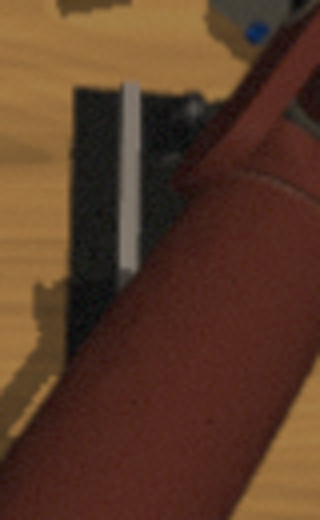

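```bash
python3 - <<'E'
from h import *
p,W,m=cloud('wrist')
d=np.hypot(W[...,0]-.6,W[...,1]+.381)
mk=(W[...,2]>.03)&(W[...,2]<.16)
for u,v in [(195,305),(160,280),(190,320),(40,215),(80,230),(105,267),(165,302),(175,325)]: print(u,v,W[v,u].round(3))
E
```

```text
195 305 [ 0.79  -0.472 -0.001]
160 280 [ 0.751 -0.511  0.001]
190 320 [ 0.793 -0.474  0.025]
40 215 [ 0.655 -0.637  0.006]
80 230 [ 0.678 -0.598  0.   ]
105 267 [ 0.709 -0.558  0.037]
165 302 [ 0.758 -0.496  0.038]
175 325 [ 0.782 -0.485  0.047]
```

```bash
python3 -m crank '[[[0.0007,0,-0.04,-0.3],[0.0007,0,-0.08,-0.3],[0.0007,0,-0.12,-0.3],[0.0007,0,-0.16,-0.3],[0.0007,0,-0.19,-0.3]]]' 0.6; python3 -m crank '[[[0,0,-0.012,0],[0,0,-0.02,0],[0,0,-0.027,0],[0,0,-0.032,0],[0,0,-0.034,0]]]'; python3 -m crank '[[[0,0,0,0],[0,0,0,0],[0,0,0,0],[0,0,0,0],[0,0,0,0]]]'
```

```text
t: 38.33
tool_pos: [0.599, -0.3796, 0.0386]
tool_rot: [0.046, 1.573, -0.042]
contact_force: [-0.7, 0.1, -2.1]
opening: 0.0508
t: 38.75
tool_pos: [0.6017, -0.382, 0.0101]
tool_rot: [0.043, 1.568, -0.046]
contact_force: [-0.9, 0.6, 0.1]
opening: 0.0512
t: 39.17
tool_pos: [0.6008, -0.3813, 0.009]
tool_rot: [0.044, 1.57, -0.045]
contact_force: [-0.5, -0.2, 0.3]
opening: 0.0513
```

```bash
python3 -m crank '[[[0,0,-0.001,0],[0,0,-0.001,0],[0,0,-0.001,0],[0,0,-0.001,0],[0,0,-0.001,0]]]' 0 100; python3 -m crank '[[[0,0,0,0],[0,0,0,0],[0,0,0,0]]]'; python3 -m crank '[[[0,0,0.02,0],[0,0,0.05,0],[0,0,0.08,0],[0,0,0.11,0],[0,0,0.14,0]]]'; python3 -m crank '[[[0,0,0.03,0],[0,0,0.03,0],[0,0,0.03,0],[0,0,0.03,0]]]'; python3 - <<'E'
from h import *
st(); p,W,m=cloud('wrist'); show(p,'w8',(0,0,512,384),1.2)
p,W,m=cloud('scene'); show(p,'s4',(0,80,260,260),3)
E
```

```text
t: 39.58
tool_pos: [0.6006, -0.3812, 0.0075]
tool_rot: [0.044, 1.57, -0.044]
contact_force: [-1.0, 1.2, 1.2]
opening: 0.0132
t: 39.83
tool_pos: [0.6006, -0.3812, 0.0075]
tool_rot: [0.044, 1.57, -0.044]
contact_force: [-0.4, 0.3, 3.4]
opening: 0.0131
t: 40.25
tool_pos: [0.5997, -0.3805, 0.1469]
tool_rot: [0.045, 1.572, -0.043]
contact_force: [1.8, -1.0, -2.5]
opening: 0.013
t: 40.58
tool_pos: [0.5996, -0.3805, 0.1749]
tool_rot: [0.046, 1.573, -0.043]
contact_force: [-0.2, -0.2, -3.4]
opening: 0.0129
t 40.58 tcp [ 0.5996 -0.3805  0.1749] jaw yaw 86.78 x [-0.003  0.002 -1.   ] F [-0.2 -0.2 -3.4] op 0.0129 q6 [-0.67  0.29  1.45 -0.    1.41 -2.18]
```

View pics/w8.png

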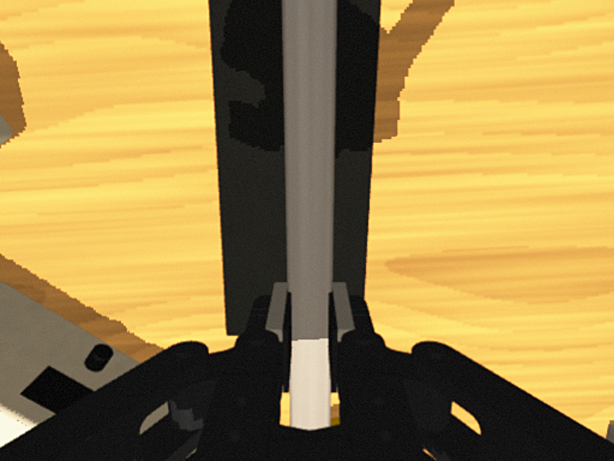

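View pics/s4.png

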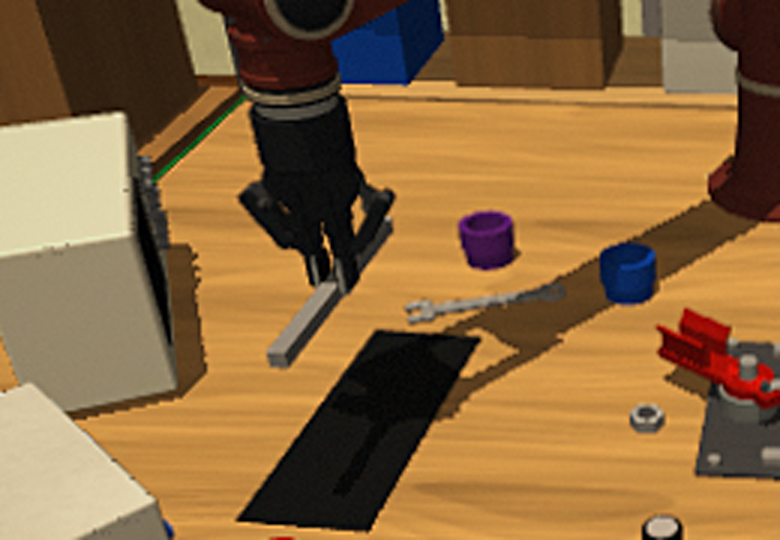

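```bash
python3 -m crank '[[[-0.01,0.014,0,-7],[-0.02,0.028,0,-14],[-0.03,0.042,0,-21],[-0.04,0.056,0,-28],[-0.05,0.07,0,-35]]]'; python3 -m crank '[[[-0.01,0.014,0,-7],[-0.02,0.028,0,-14],[-0.03,0.042,0,-21],[-0.04,0.056,0,-28],[-0.05,0.07,0,-35]]]'; python3 -m crank '[[[-0.01,0.014,0,-7],[-0.02,0.028,0,-14],[-0.03,0.042,0,-21],[-0.04,0.056,0,-28],[-0.05,0.07,0,-35]]]';python3 -m crank '[[[-0.01,0.014,-0.01,-7],[-0.018,0.023,-0.02,-14],[-0.018,0.023,-0.03,-17.3],[-0.018,0.023,-0.04,-17.3],[-0.018,0.023,-0.04,-17.3]]]';python3 -m crank '[[[0,0,0,0],[0,0,0,0],[0,0,0,0],[0,0,0,0],[0,0,0,0]]]';  python3 - <<'E'
from h import *
st(); p,W,m=cloud('wrist'); show(p,'w9',(0,0,512,384),1.5); cv2.imwrite('pics/w9full.png',p[:,:,::-1])
p,W,m=cloud('scene'); show(p,'s5',(130,100,290,240),5)
E
```

```text
t: 41.1
tool_pos: [0.5489, -0.3097, 0.1743]
tool_rot: [0.528, 1.51, -0.526]
contact_force: [0.8, 0.1, -2.5]
opening: 0.013
t: 41.52
tool_pos: [0.4989, -0.2397, 0.1746]
tool_rot: [0.996, 1.336, -0.996]
contact_force: [-0.0, 0.2, -2.4]
opening: 0.0134
t: 41.93
tool_pos: [0.4489, -0.1698, 0.1748]
tool_rot: [1.443, 1.042, -1.446]
contact_force: [-0.5, 0.3, -3.1]
opening: 0.0131
t: 42.35
tool_pos: [0.4303, -0.1469, 0.1333]
tool_rot: [1.646, 0.856, -1.653]
contact_force: [0.7, 0.2, -2.8]
opening: 0.0128
t: 42.77
tool_pos: [0.433, -0.1484, 0.1379]
tool_rot: [1.65, 0.848, -1.649]
contact_force: [-1.0, -0.3, -3.6]
opening: 0.013
t 42.77 tcp [ 0.433  -0.1484  0.1379] jaw yaw -35.52 x [ 0.001 -0.    -1.   ] F [-1.  -0.3 -3.6] op 0.013 q6 [-0.49 -0.29  2.09  0.    1.35  0.13]
```

View pics/w9.png

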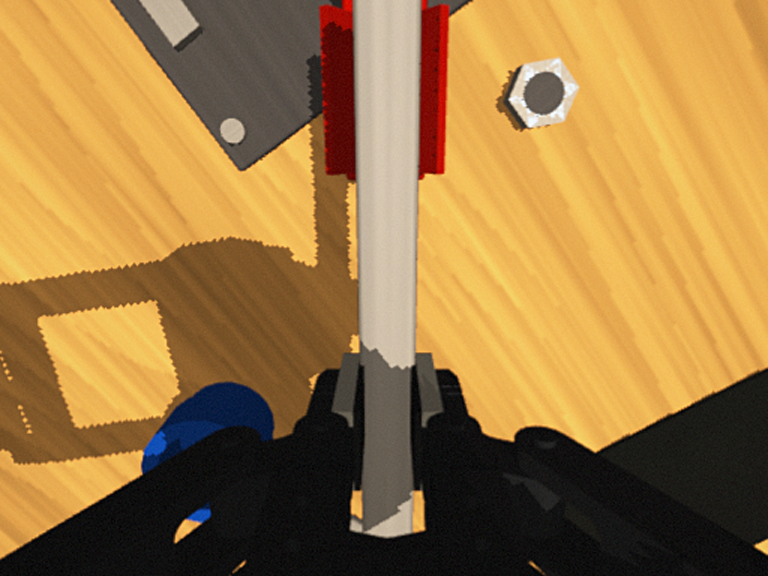

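View pics/s5.png

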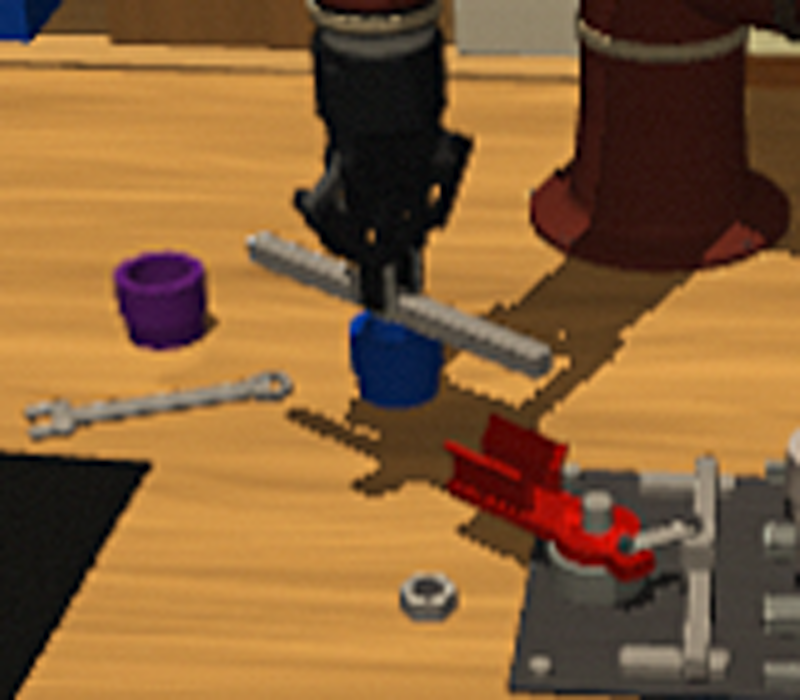

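```bash
python3 -m crank '[[[-0.0008,0.0006,-0.015,0],[-0.0008,0.0006,-0.03,0],[-0.0008,0.0006,-0.045,0],[-0.0008,0.0006,-0.05,0],[-0.0008,0.0006,-0.05,0]]]';python3 -m crank '[[[0,0,0,0],[0,0,0,0],[0,0,0,0],[0,0,0,0],[0,0,0,0]]]';  python3 - <<'E'
from h import *
st(); p,W,m=cloud('wrist'); show(p,'w10',(0,0,512,384),1.5)
E
```

```text
t: 43.28
tool_pos: [0.4306, -0.1469, 0.0857]
tool_rot: [1.648, 0.852, -1.652]
contact_force: [-0.2, -0.2, -2.4]
opening: 0.0129
t: 43.7
tool_pos: [0.4322, -0.1477, 0.088]
tool_rot: [1.65, 0.848, -1.648]
contact_force: [-0.1, -0.8, -2.4]
opening: 0.0131
t 43.7 tcp [ 0.4322 -0.1477  0.088 ] jaw yaw -35.52 x [ 0.001 -0.001 -1.   ] F [-0.1 -0.8 -2.4] op 0.0131 q6 [-0.49 -0.23  2.13 -0.    1.24  0.13]
```

View pics/w10.png

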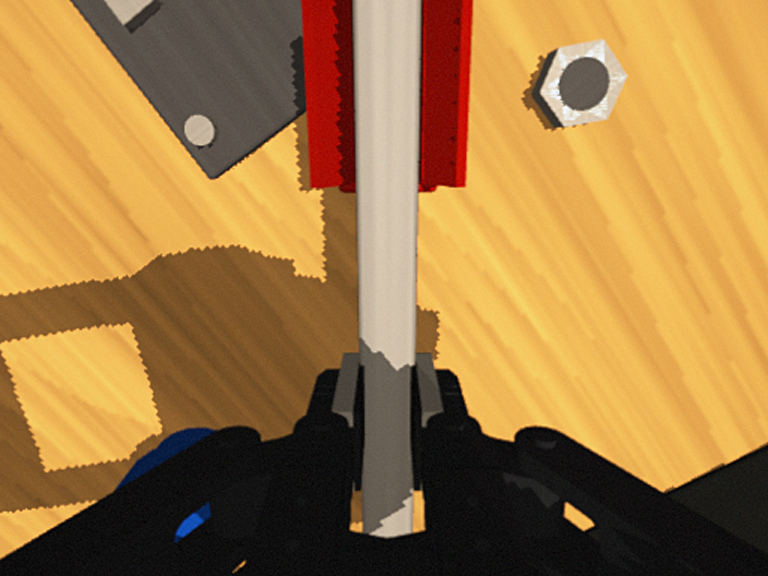

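```bash
python3 -m crank '[[[0,0,-0.01,0],[0,0,-0.018,0],[0,0,-0.026,0],[0,0,-0.032,0],[0,0,-0.036,0]]]';python3 -m crank '[[[0,0,0,0],[0,0,0,0],[0,0,0,0],[0,0,0,0],[0,0,0,0]]]';  python3 - <<'E'
from h import *
st(); p,W,m=cloud('wrist'); show(p,'w11',(100,0,412,240),2)
p,W,m=cloud('scene'); show(p,'s6',(150,110,290,240),5)
E
```

```text
t: 44.17
tool_pos: [0.4308, -0.147, 0.0495]
tool_rot: [1.649, 0.851, -1.652]
contact_force: [-0.1, -0.1, -3.2]
opening: 0.0133
t: 44.58
tool_pos: [0.4321, -0.1477, 0.0518]
tool_rot: [1.65, 0.848, -1.649]
contact_force: [0.2, 0.7, -2.0]
opening: 0.0133
t 44.58 tcp [ 0.4321 -0.1477  0.0518] jaw yaw -35.52 x [ 0.001 -0.    -1.   ] F [ 0.2  0.7 -2. ] op 0.0133 q6 [-0.49 -0.17  2.15 -0.    1.17  0.13]
```

View pics/w11.png

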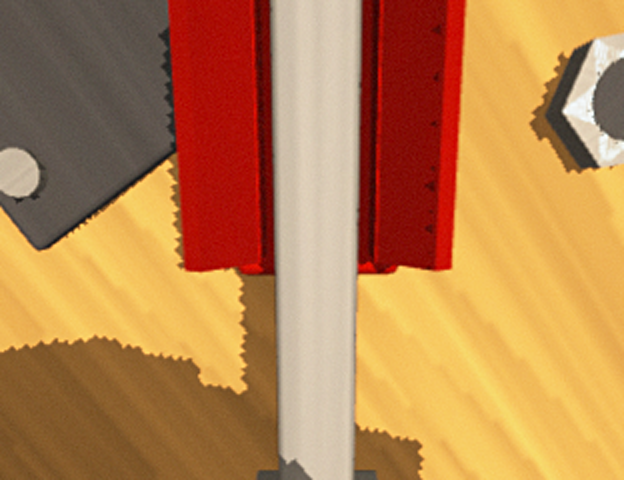

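View pics/s6.png

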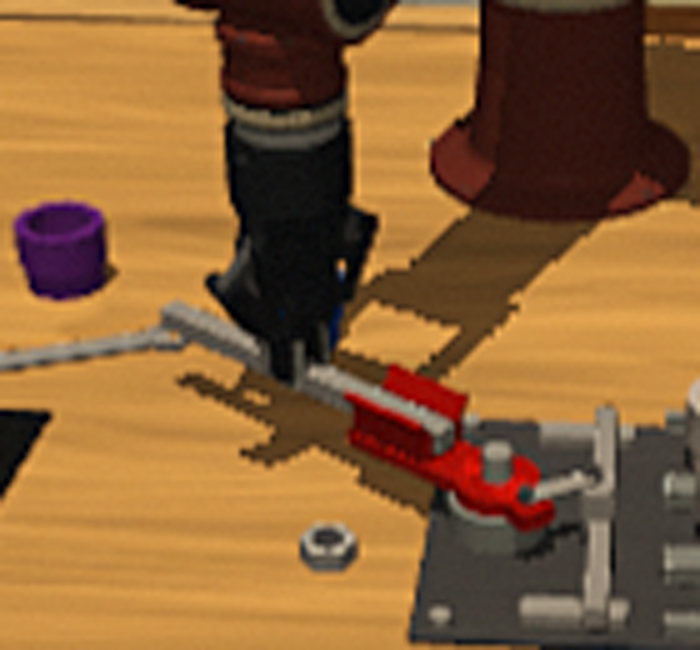

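```bash
python3 - <<'E'
import numpy as np
pv=np.array([.5239,-.0195]); r=.158; a0=-125.75
def P(t): a=np.radians(a0+t); return pv+r*np.array([np.cos(a),np.sin(a)])
for s in range(0,70,20):
    print(s,[[*(P(s+k)-P(s)).round(4).tolist(),0,k] for k in (4,8,12,16,20)], P(s).round(4))
E
```

```text
0 [[0.0092, -0.0061, 0, 4], [0.0187, -0.0116, 0, 8], [0.0287, -0.0164, 0, 12], [0.0389, -0.0205, 0, 16], [0.0494, -0.0238, 0, 20]] [ 0.4316 -0.1477]
20 [[0.0107, -0.0026, 0, 4], [0.0216, -0.0045, 0, 8], [0.0326, -0.0056, 0, 12], [0.0436, -0.0059, 0, 16], [0.0546, -0.0055, 0, 20]] [ 0.481  -0.1716]
40 [[0.011, 0.0012, 0, 4], [0.0218, 0.0032, 0, 8], [0.0325, 0.0059, 0, 12], [0.043, 0.0093, 0, 16], [0.0532, 0.0135, 0, 20]] [ 0.5356 -0.1771]
60 [[0.0099, 0.0049, 0, 4], [0.0194, 0.0104, 0, 8], [0.0285, 0.0166, 0, 12], [0.0372, 0.0235, 0, 16], [0.0454, 0.0309, 0, 20]] [ 0.5888 -0.1636]
```

```bash
python3 -m crank '[[[0.0092,-0.0061,0,4],[0.0187,-0.0116,0,8],[0.0287,-0.0164,0,12],[0.0389,-0.0205,0,16],[0.0494,-0.0238,0,20]]]'; python3 -c "
from h import *
st()"
```

```text
t: 45.1
tool_pos: [0.4782, -0.1705, 0.0501]
tool_rot: [1.398, 1.08, -1.409]
contact_force: [-11.1, 1.8, 2.5]
opening: 0.0128
t 45.1 tcp [ 0.4782 -0.1705  0.0501] jaw yaw -15.19 x [-0.009  0.003 -1.   ] F [-11.1   1.8   2.5] op 0.0128 q6 [-0.49 -0.03  2.02 -0.    1.16 -0.22]
```

Pushing is going as expected, with about 11 N resisting. I'll continue.

```bash
python3 -m crank '[[[0.0107,-0.0026,0,4],[0.0216,-0.0045,0,8],[0.0326,-0.0056,0,12],[0.0436,-0.0059,0,16],[0.0546,-0.0055,0,20]]]'; python3 - <<'E'
from h import *
st(); p,W,m=cloud('wrist'); show(p,'w12',(100,0,412,240),2)
E
```

```text
t: 45.52
tool_pos: [0.5325, -0.177, 0.0501]
tool_rot: [1.143, 1.256, -1.154]
contact_force: [-10.7, -2.3, 1.0]
opening: 0.0129
t 45.52 tcp [ 0.5325 -0.177   0.0501] jaw yaw 4.8 x [-0.01  0.   -1.  ] F [-10.7  -2.3   1. ] op 0.0129 q6 [-0.45  0.09  1.89 -0.    1.17 -0.53]
```

View pics/w12.png

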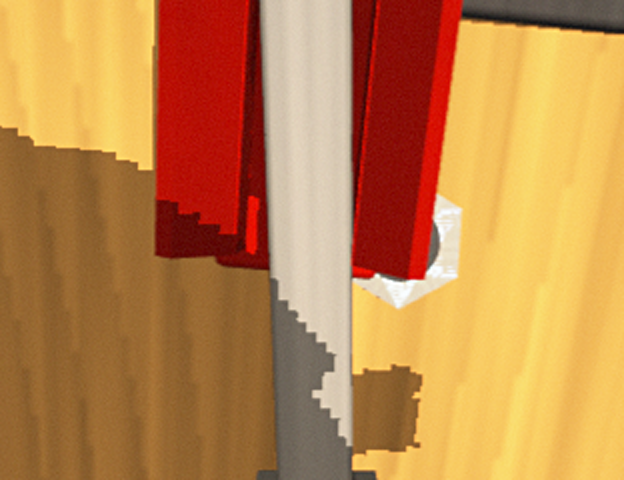

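```bash
python3 -m crank '[[[0.011,0.0012,0,4],[0.0218,0.0032,0,8],[0.0325,0.0059,0,12],[0.043,0.0093,0,16],[0.0532,0.0135,0,20]]]'; python3 - <<'E'
from h import *
st(); p,W,m=cloud('wrist'); show(p,'w13',(100,0,412,240),2)
E
```

```text
t: 45.98
tool_pos: [0.5892, -0.1633, 0.051]
tool_rot: [0.887, 1.383, -0.887]
contact_force: [7.7, 0.4, -3.6]
opening: 0.0131
t 45.98 tcp [ 0.5892 -0.1633  0.051 ] jaw yaw 24.65 x [-0.  0. -1.] F [ 7.7  0.4 -3.6] op 0.0131 q6 [-0.39  0.2   1.78  0.    1.17 -0.82]
```

View pics/w13.png

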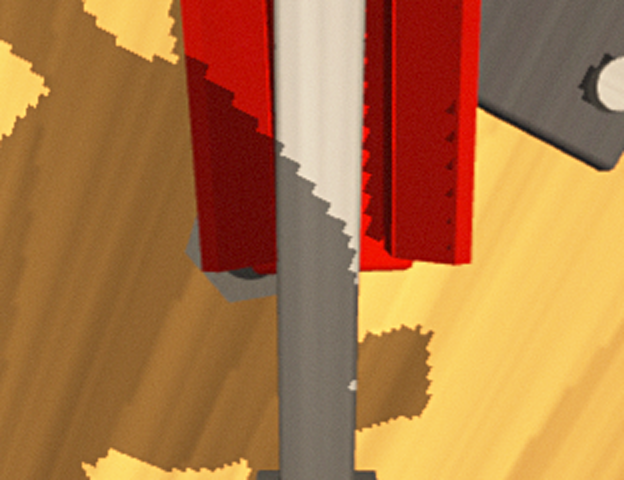

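```bash
python3 -m crank '[[[0.0075,0.0036,0,3],[0.0147,0.0076,0,6],[0.0147,0.0076,0,6],[0.0147,0.0076,0,6]]]'; python3 - <<'E'
from h import *
st(); p,W,m=cloud('wrist'); show(p,'w14',(100,0,412,240),2)
p,W,m=cloud('top'); show(p,'t5',(170,140,340,240),4)
E
```

```text
t: 46.37
tool_pos: [0.6031, -0.1563, 0.0511]
tool_rot: [0.808, 1.416, -0.811]
contact_force: [-2.4, -2.3, -0.2]
opening: 0.0128
t 46.37 tcp [ 0.6031 -0.1563  0.0511] jaw yaw 30.46 x [-0.002 -0.001 -1.   ] F [-2.4 -2.3 -0.2] op 0.0128 q6 [-0.37  0.22  1.75 -0.    1.18 -0.9 ]
```

View pics/w14.png

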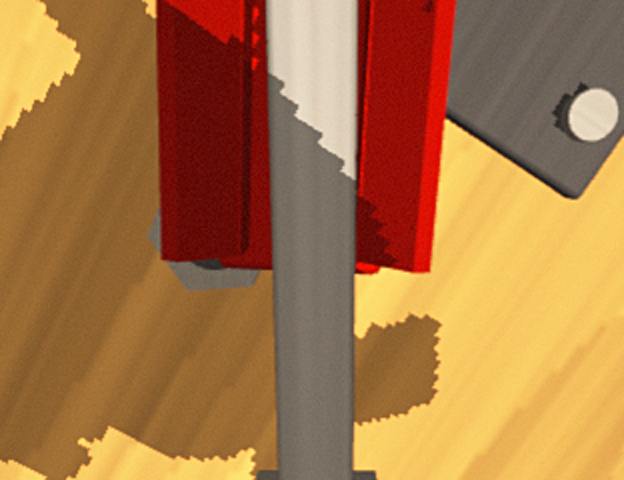

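View pics/t5.png

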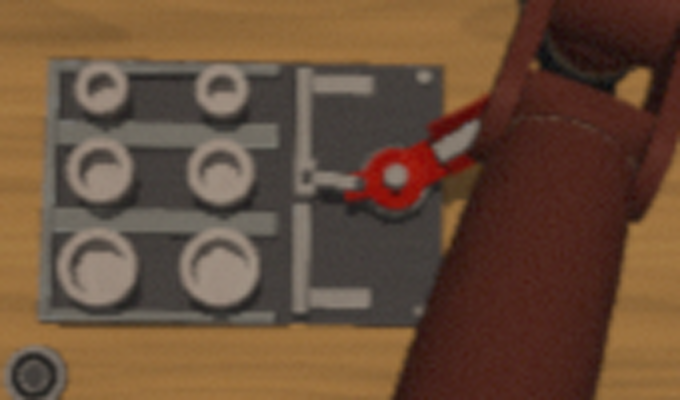

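The lever is at its stop and the gate has moved to the lane ends. I'll centre the bar in the channel and lift it out.

```bash
python3 -m crank '[[[-0.003,-0.0016,0,-1.3],[-0.006,-0.0033,0,-2.5],[-0.006,-0.0033,0,-2.5],[-0.006,-0.0033,0,-2.5],[-0.006,-0.0033,0,-2.5]]]'; python3 - <<'E'
from h import *
st(); p,W,m=cloud('wrist'); show(p,'w15',(100,0,412,240),2)
E
```

```text
t: 46.88
tool_pos: [0.5977, -0.1589, 0.0514]
tool_rot: [0.843, 1.401, -0.842]
contact_force: [-0.1, 0.6, -3.4]
opening: 0.0128
t 46.88 tcp [ 0.5977 -0.1589  0.0514] jaw yaw 27.95 x [ 0.001  0.    -1.   ] F [-0.1  0.6 -3.4] op 0.0128 q6 [-0.38  0.21  1.76  0.    1.17 -0.87]
```

View pics/w15.png

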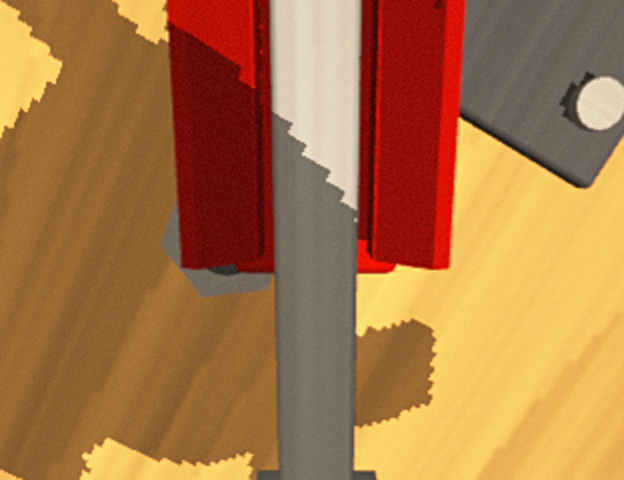

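```bash
python3 -m crank '[[[0,0,0.01,0],[0,0,0.025,0],[0,0,0.05,0],[0,0,0.08,0],[0,0,0.11,0]]]'; python3 - <<'E'
from h import *
import json
m={k:(np.array(v) if isinstance(v,list) else v) for k,v in json.load(open('w6m.json')).items()}
c=ray('wrist',[((U+.5)/1.5-.5,(V+.5)/1.5-.5) for U,V in [(91,54),(250,63),(258,434),(130,430)]],.004,m)[:,:2]*1000
print(c.round(1),c.mean(0)); st()
E
```

```text
t: 47.35
tool_pos: [0.5973, -0.1587, 0.1625]
tool_rot: [0.843, 1.402, -0.842]
contact_force: [-0.3, -0.4, -2.3]
opening: 0.0131
[[ 397.  -435.3]
 [ 404.5 -318.9]
 [ 719.7 -340.7]
 [ 713.3 -457.5]] [ 558.63261641 -388.11633419]
t 47.35 tcp [ 0.5973 -0.1587  0.1625] jaw yaw 27.98 x [-0.001  0.001 -1.   ] F [-0.3 -0.4 -2.3] op 0.0131 q6 [-0.38  0.09  1.69  0.    1.36 -0.87]
```

```bash
python3 -m crank '[[[-0.005,-0.025,0,7],[-0.01,-0.05,0,14],[-0.015,-0.075,0,21],[-0.02,-0.1,0,28],[-0.024,-0.125,0,35]]]'; python3 -m crank '[[[-0.005,-0.026,0,7],[-0.01,-0.052,0,14],[-0.015,-0.078,0,21],[-0.015,-0.104,0,23],[-0.015,-0.104,0,23]]]'; python3 -m crank '[[[0,0,-0.03,0],[0,0,-0.06,0],[0,0,-0.09,0],[0,0,-0.11,0],[0,0,-0.12,0]]]';python3 -m crank '[[[0,0,0,0],[0,0,0,0],[0,0,0,0],[0,0,0,0],[0,0,0,0]]]'; python3 - <<'E'
from h import *
st(); p,W,m=cloud('wrist'); show(p,'w16',(0,0,512,384),1.2)
E
```

```text
t: 47.77
tool_pos: [0.5735, -0.285, 0.1624]
tool_rot: [0.365, 1.539, -0.365]
contact_force: [0.3, -0.1, -2.5]
opening: 0.0131
t: 48.18
tool_pos: [0.558, -0.3927, 0.1624]
tool_rot: [0.055, 1.569, -0.06]
contact_force: [-0.1, 0.3, -2.0]
opening: 0.0128
t: 48.6
tool_pos: [0.5569, -0.3859, 0.0376]
tool_rot: [0.058, 1.575, -0.052]
contact_force: [-0.6, 0.8, -2.7]
opening: 0.013
t: 49.02
tool_pos: [0.5598, -0.3889, 0.0437]
tool_rot: [0.053, 1.567, -0.057]
contact_force: [-0.3, -0.9, -3.0]
opening: 0.0133
t 49.02 tcp [ 0.5598 -0.3889  0.0437] jaw yaw 85.98 x [ 0.003 -0.002 -1.   ] F [-0.3 -0.9 -3. ] op 0.0133 q6 [-0.72  0.35  1.6   0.    1.19 -2.22]
```

View pics/w16.png

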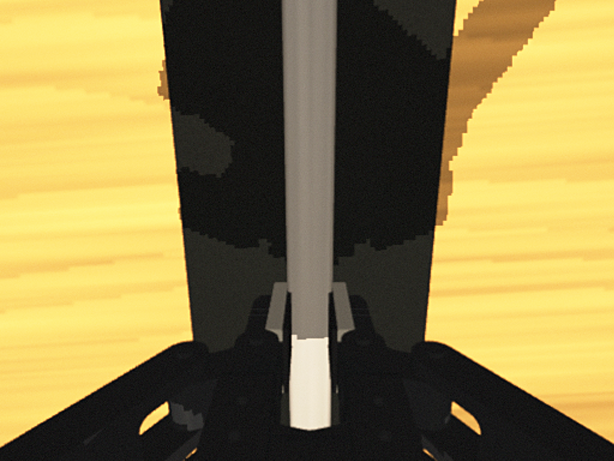

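```bash
python3 -m crank '[[[0,0,-0.01,0],[0,0,-0.018,0],[0,0,-0.025,0],[0,0,-0.03,0],[0,0,-0.033,0]]]'; python3 -m crank '[[[0,0,0,0],[0,0,0,0],[0,0,0,0],[0,0,0,0],[0,0,0,0]]]'
```

```text
t: 49.48
tool_pos: [0.5579, -0.3874, 0.0075]
tool_rot: [0.057, 1.573, -0.054]
contact_force: [-6.1, 5.2, 12.9]
opening: 0.0132
t: 49.9
tool_pos: [0.5587, -0.388, 0.0082]
tool_rot: [0.055, 1.57, -0.055]
contact_force: [1.2, -0.6, -3.0]
opening: 0.0132
```

```bash
python3 -m crank '[[[0,0,-0.0008,0],[0,0,-0.0008,0],[0,0,-0.0008,0]]]'; python3 -m crank '[[[0,0,0,0],[0,0,0,0],[0,0,0,0],[0,0,0,0],[0,0,0,0]]]' 0.6;  python3 -m crank '[[[0,0,0.02,0],[0,0,0.05,0],[0,0,0.09,0],[0,0,0.13,0],[0,0,0.17,0]]]'; python3 -m crank '[[[-0.02,0.03,0.02,0],[-0.04,0.06,0.04,0],[-0.06,0.09,0.06,0],[-0.08,0.12,0.08,0],[-0.09,0.14,0.1,0]]]'; python3 -m crank '[[[0,0,0,0],[0,0,0,0],[0,0,0,0],[0,0,0,0],[0,0,0,0]]]'; python3 - <<'E'
from h import *
st(); p,W,m=cloud('top'); show(p,'t6',(110,110,410,290),2.6); show(p,'t6r',(170,140,310,240),5)
for g,r in (((.447,.226),.032),((.447,.126),.032),((.527,.226),.027),((.526,.126),.027),((.597,.226),.0215),((.596,.126),.0215)): rim(g,.058,r,'top',(p,W,m))
p,W,m=cloud('wrist'); show(p,'w17',(0,0,512,384),1.2)
E
```

```text
t: 50.15
tool_pos: [0.5587, -0.3881, 0.0076]
tool_rot: [0.055, 1.57, -0.055]
contact_force: [-0.6, 0.2, -2.0]
opening: 0.0129
t: 50.57
tool_pos: [0.5589, -0.3882, 0.0079]
tool_rot: [0.055, 1.57, -0.055]
contact_force: [0.1, -0.3, 0.3]
opening: 0.0515
t: 50.98
tool_pos: [0.5583, -0.3877, 0.1791]
tool_rot: [0.055, 1.571, -0.055]
contact_force: [0.6, -0.7, 0.8]
opening: 0.0515
t: 51.4
tool_pos: [0.4668, -0.2458, 0.2785]
tool_rot: [0.055, 1.57, -0.055]
contact_force: [0.7, -0.1, 0.4]
opening: 0.0511
t: 51.82
tool_pos: [0.4684, -0.2484, 0.2756]
tool_rot: [0.057, 1.573, -0.054]
contact_force: [-0.3, -0.3, -0.6]
opening: 0.0511
t 51.82 tcp [ 0.4684 -0.2484  0.2756] jaw yaw 85.93 x [-0.003  0.002 -1.   ] F [-0.3 -0.3 -0.6] op 0.0511 q6 [-0.63 -0.2   1.78 -0.    1.57 -2.13]
n 140 zmed 0.058 minenc [447.3 225.4] 31.9 hullfit [447.5 226.2] 30.8 want r 32.0
n 141 zmed 0.0583 minenc [448.3 128.2] 31.7 hullfit [448.3 128.1] 30.9 want r 32.0
n 120 zmed 0.0572 minenc [528.  224.8] 27.2 hullfit [527.9 226.3] 26.0 want r 27.0
n 124 zmed 0.0581 minenc [527.1 127.9] 27.1 hullfit [527.1 127.8] 26.3 want r 27.0
n 98 zmed 0.0576 minenc [597.2 224.9] 22.2 hullfit [597.5 225. ] 21.6 want r 21.5
n 92 zmed 0.0578 minenc [596.4 128. ] 21.6 hullfit [596.5 127.8] 21.1 want r 21.5
```

View pics/t6.png

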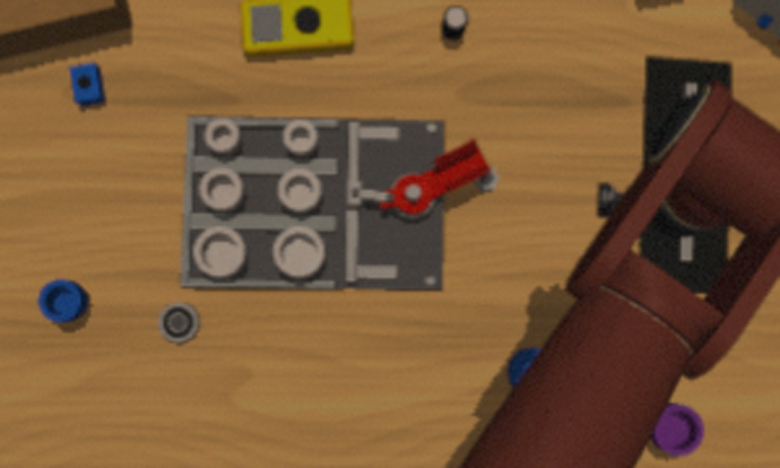

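View pics/w17.png

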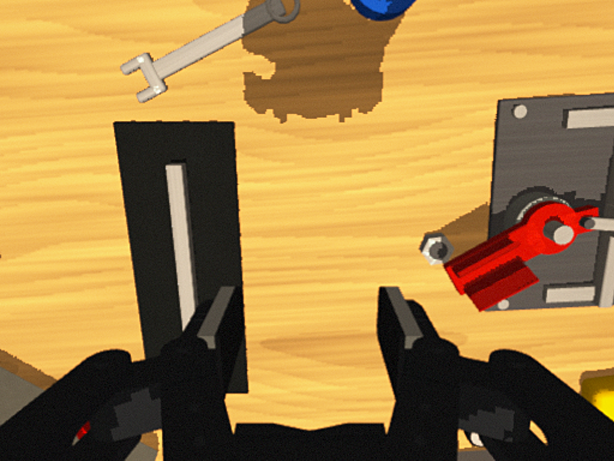

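View pics/t6r.png

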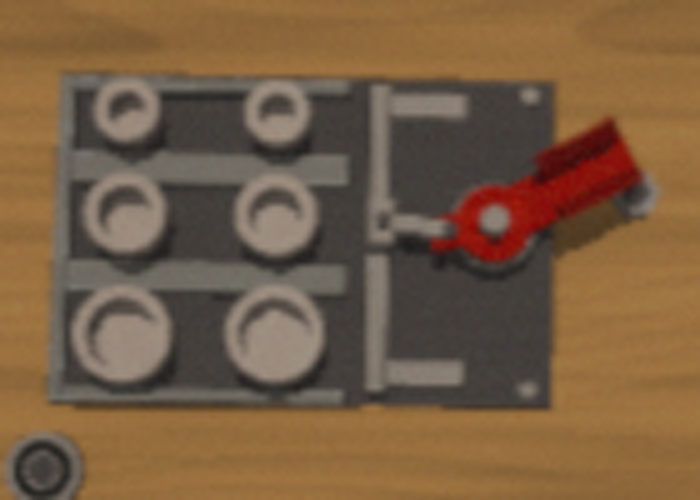

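```bash
python3 - <<'E'
from h import *
p,W,m=cloud('wrist'); g=cv2.cvtColor(p,cv2.COLOR_RGB2GRAY)
mk=((g>100)&(W[...,2]>.012)&(W[...,2]<.028)&(abs(W[...,1]+.388)<.05)&(abs(W[...,0]-.56)<.14)); mk[280:]=0
v,u=np.nonzero(mk); P=ray('wrist',np.c_[u,v],.02,m)[:,:2]*1000
print(cv2.minAreaRect(P.astype(np.float32)),P.min(0),P.max(0),np.median(W[mk][:,2]))
print(finish_job())
E
```

```text
((529.80908203125, -385.832763671875), (16.171655654907227, 180.8732147216797), 86.08078002929688) [ 439.1478623  -399.85486897] [ 619.49700922 -372.21046759] 0.01954053983879231
the job is handed in; nothing more can be done
None
```

The job is handed in at about 52 s. All six cups are in their lanes, the lever is at its stop and the bar is back on its pad. `finish_job` gives no verdict, so this rests on my own last checks.

- **Cups:** I pulled both stacks apart from the top and placed each cup in its lane. In the final top view all six rims are at the right height (about 58 mm), so they stand on the lane floor. Five are within about 1 mm of their lane's mid-line. The second large cup is about 1.5–2.5 mm off, well inside the 10 mm limit.
- **Lever:** I laid the bar in the channel and swung it about the pivot. The push met about 11 N, and after the snap the bar carried about 8 N from the lever. At the stop I turned the bar back by about 2.5° to centre it and lifted it straight out. The lever turned about 63°, which matches the 1.1 rad stop, and the gate is at the lane ends. A rough top-view reading gave about 60° (1.05 rad), still past the required 1.0.
- **Bar:** It was knocked about 3 cm along the pad while the arm was on its way to it, so I measured it again before gripping. It now lies on the pad (top at 20 mm), about 4 mm or less from the centre and within about 1° of its direction. The gripper hid its far end in the last view.
- **Bystanders:** None looked moved in the final pictures. I compared them by eye and did not measure each one.
- **Disagreement:** The top camera read 2–3 mm differently from the wrist camera on the robot's right (y about −0.2 m), so I used the wrist measurements there.

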